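# Make up a dispatch carton to weight on the platform scale

### The arm

A 7-joint arm with a two-finger parallel gripper is mounted at the origin on the work surface. World frame = base frame: x ahead of the robot, y to its left, z up, the work surface at z = 0. Lengths are in mm, angles in rad, forces in N, time in s.
With the tool pointing down it reaches from about 400 to 875 mm from the base axis. Payload 4.4 kg.
Tool frame: the origin (TCP) lies at the very end of the fingers, on their centre line; the grasp point (between the pads) lies 19 mm behind it (ctrl.pinch_z is the z of the grasp point in the tool frame, in mm); z points along the fingers, x is the direction in which the jaws open and shut, and the axes are right-handed (so a half turn about z gives the same grasp; the last joint's range is limited). The gripper opens to 85 mm and grips with 20 to 120 N. Pads are 22 mm wide; open, the fingers measure 114 mm over their backs; the gripper's body (76 mm by 85 mm) begins 54 mm behind the grasp point. The pads swing forward as they close: fully open they stand 13 mm farther back than shut.
Start: joints at [1.094, 0.628, 0.038, 1.517, -0.027, 0.996, -0.02], TCP at [259.601, -595.924, 231.313] pointing down, gripper open.
Joint ranges: [-3.06, 3.06], [-0.37, 2.12], [-1.25, 1.32], [0.18, 2.47], [-1.1, 4.24], [0.23, 1.98], [-2.94, 2.94]. Speed limits (rad/s): [2.57, 2.57, 3.14, 3.14, 3.14, 3.14, 3.14].

### API

Orientations are given as [roll, pitch, yaw] about the fixed x, y, z axes, in that order (R = Rz(yaw) Ry(pitch) Rx(roll)).
In Python, from cell import sensors, get_image, order, ctrl gives the robot as it stands.
- The arm moves only by the tool arm_command, never from a script. Its argument "rows" is a list that holds one entry, the list of rows, each a list of 6 numbers: the shift along the tool's x, y, z in mm, then the turn, a rotation vector about the tool's x, y, z in degrees. A call has 1 to 20 rows; each row is the pose to reach, as a shift and turn from the pose commanded when the call began, along the tool's axes at that moment; what a row does not reach only later rows make up. A row lasts 1/12 s, in which the tool goes at most 41.7 mm and 7.16 degrees, less where a joint would pass 70% of its speed; a pose out of reach is approached as far as the arm can. A call with a gripper value outside its range is refused whole. "claw" is the opening, from -1 (shut) to 1 (fully open), set as the call begins (left out, the last holds). The fingers move at their own pace and stop on an object; the grip force is fixed at half the most. Time passes only in rows, so rows that repeat a pose let the fingers close. It gives the time, the measured TCP pose, the force and the opening at its end, in the units of the state.
- sensors.read_state(): the state, without advancing time (a new reading comes with each control period).
- get_image(name): name is "side" or "top"; returns a dict with "pixels" (420x560x3 uint8, red, green, blue), "z_map" (420x560 float32, mm along the optical axis (not along the pixel's ray), 0 where there is no reading), "K" (3x3 intrinsics, pixels), "pose" (4x4, takes a point from camera to world coordinates). Camera axes: x right, y up, looking along -z (the intrinsics and any distortion apply to the point x, -y, -z); pixel columns grow to the right and rows downward; lengths in mm; the calibration is good to about 2 mm. A picture is of the moment at which its call begins.
- order.finish_job(): hands the job in, once; it reports no verdict.
The state is a dict: "clock": time; "qpos": joint angles; "qd": joint speeds; "tau": joint torques, N m; "eef_pos": TCP position; "tool_rot": TCP orientation; "force": force on the tool from outside, world axes, zero at the start; "torque": the same for the moment, N m; "width": finger opening in mm.
Only numpy, scipy, OpenCV 4.12 (cv2) and the standard library are available. Lean on these libraries where they do the work, as an engineer would, in place of code of your own. Each camera call takes 0.05 s, during which the arm holds its last target.

### The job

Fold the lid of the dispatch carton on the scale right back, then add packs from the bench or take packs out until the scale's pointer rests in the green sector, and fold the lid down flat again. Put every pack left over into the blue stock crate so that the bench is clear of packs, and leave the jars and the tape roll where they are.

Things in the scene. Friction and masses are not known exactly. Their poses are not given: they have to be found in the camera images.
- large1_c (a point): large medicine pack: white carton with a broad GREEN band, 66 x 58 x 70 mm (its x, y, z), about 260 g (to 4 %); point at its centre, axes along its edges; starts in the carton on the scale, if present
- large2_c (a point): large medicine pack: white carton with a broad GREEN band, 66 x 58 x 70 mm (its x, y, z), about 260 g (to 4 %); point at its centre, axes along its edges; starts in the carton on the scale, if present
- large3_c (a point): large medicine pack: white carton with a broad GREEN band, 66 x 58 x 70 mm (its x, y, z), about 260 g (to 4 %); point at its centre, axes along its edges; starts in the carton on the scale, if present
- large4_c (a point): large medicine pack: white carton with a broad GREEN band, 66 x 58 x 70 mm (its x, y, z), about 260 g (to 4 %); point at its centre, axes along its edges; starts in the carton on the scale, if present
- large5_c (a point): large medicine pack: white carton with a broad GREEN band, 66 x 58 x 70 mm (its x, y, z), about 260 g (to 4 %); point at its centre, axes along its edges; starts loose on the bench
- large6_c (a point): large medicine pack: white carton with a broad GREEN band, 66 x 58 x 70 mm (its x, y, z), about 260 g (to 4 %); point at its centre, axes along its edges; starts loose on the bench
- large7_c (a point): large medicine pack: white carton with a broad GREEN band, 66 x 58 x 70 mm (its x, y, z), about 260 g (to 4 %); point at its centre, axes along its edges; starts loose on the bench, if present
- small1_c (a point): small medicine pack: white carton with a broad BLUE band, 60 x 40 x 58 mm (its x, y, z), about 130 g (to 4 %); point at its centre, axes along its edges; starts loose on the bench
- small2_c (a point): small medicine pack: white carton with a broad BLUE band, 60 x 40 x 58 mm (its x, y, z), about 130 g (to 4 %); point at its centre, axes along its edges; starts loose on the bench, if present
- pan (a joint): downward travel of the scale's sprung pan, m: 0 with the carton empty (its own weight is tared off), plus 3.04 mm for each small and 6.07 mm for each large pack in it (420 N/m); bottom stop at 34 mm. The target is 21.25 mm = 910 g, the weight of seven small packs or their equal; the green sector covers 20.0 to 22.5 mm. It bobs for a second after a change
- pointer (a joint): red pointer of the scale's round white dial (124 mm across, facing up in the scale's deck beyond the carton's far end, a tick every 100 g), rad: 0 empty, pointing to the carton; clockwise from above; 150 rad per m of pan travel (0.455 for a small pack). Green sector: 3.19 rad, 0.19 either way, on the dial's far side
- lid (a joint): carton's folding lid, rad: 0 = shut flat on the rim, 1.57 = upright, 2.3 = folded back as far as it goes. A stiff crease: it stays where it is left and takes about 1.5 N at the free edge to turn
- box_floor (a point): centre of the inner floor of the open-topped cardboard dispatch carton (green stripe) clipped on the pan; sinks with the pan, 96 mm above the bench at pan 0. x along the carton towards the dial, y towards the lid's hinge, z up. Inside 310 (x) x 130 (y) mm, 75 mm deep to the rim, walls 5 mm: room for four packs in one row along x, with finger room at their y sides
- lid_hinge (a point): middle of the lid's hinge line, on the carton's rim, y = +70 mm, z = +75 mm from its floor's centre; same axes as the carton (the hinge runs along x). The scale's grey housing below is 200 mm wide (y) and 45 mm high
- lid_edge (a point): middle of the free edge of the lid, a cardboard panel 320 mm long (along the hinge) x 150 mm (hinge to free edge) x 5 mm; it overhangs the front wall by 10 mm when shut; its y axis points from the free edge to the hinge
- crate_floor (a point): centre of the inner floor, 6 mm above the bench, of the blue stock crate, fixed to the bench; inside 228 mm (its x) x 203 mm (its y), walls 6 mm thick, rim 49 mm above this floor
- jar_a: bystander: white jar 80 mm across, 135 mm tall, origin under its base
- jar_b: bystander: white jar with a red cap, 80 mm across, 135 mm tall, origin under its base
- tape: bystander: roll of brown tape lying flat, 100 mm across, 48 mm high, origin under its centre
Things that resemble listed ones, but are neither listed nor needed, are in the scene too. Leave any red or yellow look-alike of the part that bears small1_c alone.

How it is judged (in metres and radians):
On the way, in this order (a step that is already met when the one before it is completed fails the run):
1. the lid has been folded right back (over 1.7 rad) (value of joint lid above 1.7 rad), for 0.2 s.
2. with the lid still open (over 1.4 rad) and the scale untouched, the pointer rests in the green sector (3.0 to 3.38 rad) for half a second (value of joint pointer between 3 and 3.38 rad and velocity of joint pointer between -0.5 and 0.5 rad/s and contact force between each of the arm, the fingers and scale below 0.3 N and value of joint lid above 1.4 rad), for 0.5 s.
3. the lid is folded down flat (under 0.08 rad) (value of joint lid below 0.08 rad), for 0.2 s.
At the end, for the whole second after the job is handed in: the pointer rests in the green sector (3.0 to 3.38 rad) with nothing touching the scale, the lid is flat (under 0.08 rad), and every pack lies still on the floor of the carton or of the crate, none on the bench (value of joint pointer between 3 and 3.38 rad and velocity of joint pointer between -0.5 and 0.5 rad/s and contact force between each of the arm, the fingers and scale below 0.3 N and value of joint lid below 0.08 rad and ((x of large1_c in the frame of box_floor between -0.155 and 0.155 m and y of large1_c in the frame of box_floor between -0.065 and 0.065 m and z of large1_c in the frame of box_floor between 0.01 and 0.075 m) or (x of large1_c in the frame of crate_floor between -0.115 and 0.115 m and y of large1_c in the frame of crate_floor between -0.102 and 0.102 m and z of large1_c in the frame of crate_floor between 0.01 and 0.06 m)) and ((x of large2_c in the frame of box_floor between -0.155 and 0.155 m and y of large2_c in the frame of box_floor between -0.065 and 0.065 m and z of large2_c in the frame of box_floor between 0.01 and 0.075 m) or (x of large2_c in the frame of crate_floor between -0.115 and 0.115 m and y of large2_c in the frame of crate_floor between -0.102 and 0.102 m and z of large2_c in the frame of crate_floor between 0.01 and 0.06 m)) and ((x of large3_c in the frame of box_floor between -0.155 and 0.155 m and y of large3_c in the frame of box_floor between -0.065 and 0.065 m and z of large3_c in the frame of box_floor between 0.01 and 0.075 m) or (x of large3_c in the frame of crate_floor between -0.115 and 0.115 m and y of large3_c in the frame of crate_floor between -0.102 and 0.102 m and z of large3_c in the frame of crate_floor between 0.01 and 0.06 m)) and ((x of large4_c in the frame of box_floor between -0.155 and 0.155 m and y of large4_c in the frame of box_floor between -0.065 and 0.065 m and z of large4_c in the frame of box_floor between 0.01 and 0.075 m) or (x of large4_c in the frame of crate_floor between -0.115 and 0.115 m and y of large4_c in the frame of crate_floor between -0.102 and 0.102 m and z of large4_c in the frame of crate_floor between 0.01 and 0.06 m)) and ((x of large5_c in the frame of box_floor between -0.155 and 0.155 m and y of large5_c in the frame of box_floor between -0.065 and 0.065 m and z of large5_c in the frame of box_floor between 0.01 and 0.075 m) or (x of large5_c in the frame of crate_floor between -0.115 and 0.115 m and y of large5_c in the frame of crate_floor between -0.102 and 0.102 m and z of large5_c in the frame of crate_floor between 0.01 and 0.06 m)) and ((x of large6_c in the frame of box_floor between -0.155 and 0.155 m and y of large6_c in the frame of box_floor between -0.065 and 0.065 m and z of large6_c in the frame of box_floor between 0.01 and 0.075 m) or (x of large6_c in the frame of crate_floor between -0.115 and 0.115 m and y of large6_c in the frame of crate_floor between -0.102 and 0.102 m and z of large6_c in the frame of crate_floor between 0.01 and 0.06 m)) and ((x of large7_c in the frame of box_floor between -0.155 and 0.155 m and y of large7_c in the frame of box_floor between -0.065 and 0.065 m and z of large7_c in the frame of box_floor between 0.01 and 0.075 m) or (x of large7_c in the frame of crate_floor between -0.115 and 0.115 m and y of large7_c in the frame of crate_floor between -0.102 and 0.102 m and z of large7_c in the frame of crate_floor between 0.01 and 0.06 m)) and ((x of small1_c in the frame of box_floor between -0.155 and 0.155 m and y of small1_c in the frame of box_floor between -0.065 and 0.065 m and z of small1_c in the frame of box_floor between 0.01 and 0.075 m) or (x of small1_c in the frame of crate_floor between -0.115 and 0.115 m and y of small1_c in the frame of crate_floor between -0.102 and 0.102 m and z of small1_c in the frame of crate_floor between 0.01 and 0.06 m)) and ((x of small2_c in the frame of box_floor between -0.155 and 0.155 m and y of small2_c in the frame of box_floor between -0.065 and 0.065 m and z of small2_c in the frame of box_floor between 0.01 and 0.075 m) or (x of small2_c in the frame of crate_floor between -0.115 and 0.115 m and y of small2_c in the frame of crate_floor between -0.102 and 0.102 m and z of small2_c in the frame of crate_floor between 0.01 and 0.06 m)) and linear speed of each of large1, large2, large3, large4, large5, large6, large7, small1, small2 below 0.02 m/s).
It fails at once if the white jar is shifted by more than 40 mm or tipped over (distance of jar_a from where it was at the start of the episode above 0.04 m or angle between jar_a's own z axis and vertical above 0.5 rad).
It fails at once if the red-capped jar is shifted by more than 40 mm or tipped over (distance of jar_b from where it was at the start of the episode above 0.04 m or angle between jar_b's own z axis and vertical above 0.5 rad).
It fails at once if the tape roll is shifted by more than 40 mm or tipped over (distance of tape from where it was at the start of the episode above 0.04 m or angle between tape's own z axis and vertical above 0.5 rad).
Of large1, large2, large3, large4 only 1 to 4 are there at a start; the rules pass over those that are not, and their reading is None.
Of large7, small2 only 1 to 2 are there at a start; the rules pass over those that are not, and their reading is None.
At some moment in a run one of large5, large6, large7, small1, small2 may be knocked a few centimetres aside while the robot is not near it.
Once in a run the grip may slacken for a moment while it holds something.
It also fails if it takes over 210 s, if anything falls off the work surface, if the arm or the gripper's body presses on something with over 40 N, if the wrist force passes 120 N, or if a joint passes its speed limit or range.

## Working session

There is one attempt and no reset: what is moved stays moved. The work goes in short steps, Python scripts to look and compute and a tool call to move; the robot and the scene stay as the last step left them, time stands still between calls to the robot, and variables do not carry over. Pictures are saved under pics/ and viewed, and the job is handed in when it is done.

Besides the shell and the picture viewer there is one more tool, called as a command line: name --argument value ..., lists and objects as JSON in quotes. arm_command: Moves the arm, as the interface text tells. Its arguments: {"type":"object","properties":{"rows":{"type":"array","items":{"type":"array","items":{"type":"array","items":{"type":"number"}}}},"claw":{"type":"number"}},"required":["rows"]}

```bash
ls; mkdir -p pics
cat > h.py <<'E'
import numpy as np, cv2
from cell import sensors, get_image, order, ctrl
def grab(n,tag):
    im=get_image(n); cv2.imwrite(f'pics/{tag}.png',im['pixels'][:,:,::-1]); 
    np.savez(f'pics/{tag}.npz',**{k:im[k] for k in('pixels','z_map','K','pose')}); return im
def pts(im):
    K=im['K'];z=im['z_map'].astype(float);v,u=np.mgrid[0:z.shape[0],0:z.shape[1]]
    X=np.stack([(u-K[0,2])/K[0,0]*z,-(v-K[1,2])/K[1,1]*z,-z],-1)
    P=X@im['pose'][:3,:3].T+im['pose'][:3,3]; P[z==0]=np.nan; return P
E
python3 - <<'E'
from h import *
print(sensors.read_state())
for n in('top','side'):
    im=grab(n,n+'0'); print(n,im['K'],im['pose'])
E
```

```text
pics
{'clock': 0.0, 'qpos': array([ 1.09423309,  0.62937109,  0.03843396,  1.51839854, -0.02700656,
        0.99628381, -0.02001437]), 'qd': array([0.00011406, 0.00091493, 0.00056696, 0.0001275 , 0.00067039,
       0.00045895, 0.0012558 ]), 'tau': array([-2.59462655e-05, -5.63395321e+01,  1.22622907e+00, -1.93446493e+01,
        1.09817268e-02,  1.06468366e-02,  2.57243306e-05]), 'eef_pos': array([ 259.32713614, -595.32991461,  230.36299636]), 'tool_rot': array([ 3.14157526e+00,  1.94296284e-03, -1.16004528e+00]), 'force': array([-0.32393497,  0.36135729,  0.33701212]), 'torque': array([ 0.0092226 , -0.00800074,  0.05734217]), 'width': 85.34556649757269}
top [[474.10179526   0.         283.12477891]
 [  0.         474.10179526 210.52889093]
 [  0.           0.           1.        ]] [[ 1.65569225e-02  9.79820797e-01 -1.99191048e-01  2.21599086e+02]
 [-9.99782022e-01  1.87579598e-02  9.16770979e-03 -8.16434801e+00]
 [ 1.27191304e-02  1.98995840e-01  9.79917792e-01  1.59810551e+03]
 [ 0.00000000e+00  0.00000000e+00  0.00000000e+00  1.00000000e+00]]
side [[421.57140003   0.         287.95449793]
 [  0.         421.57140003 211.55722656]
 [  0.           0.           1.        ]] [[ 9.95365921e-01  8.23783128e-02 -4.96033900e-02  4.58651977e+02]
 [-9.52549207e-02  7.74093933e-01 -6.25863470e-01 -7.59729098e+02]
 [-1.31598935e-02  6.27688137e-01  7.78353660e-01  1.05431930e+03]
 [ 0.00000000e+00  0.00000000e+00  0.00000000e+00  1.00000000e+00]]
```

View pics/top0.png

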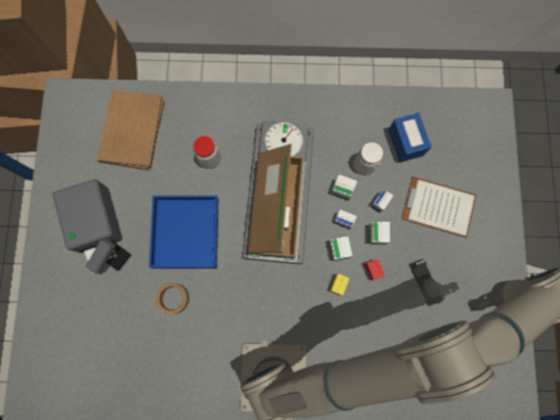

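View pics/side0.png

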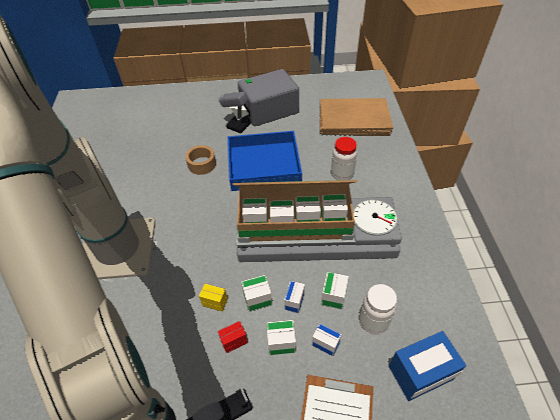

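Run:
```python
import cv2
a=cv2.imread('pics/top0.png'); cv2.imwrite('pics/t0c.png',cv2.resize(a[110:310,140:420],None,fx=2.8,fy=2.8,interpolation=cv2.INTER_CUBIC))
a=cv2.imread('pics/side0.png'); cv2.imwrite('pics/s0c.png',cv2.resize(a[120:370,180:430],None,fx=2.4,fy=2.4,interpolation=cv2.INTER_CUBIC))
```

```text
(no output)
```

View pics/t0c.png

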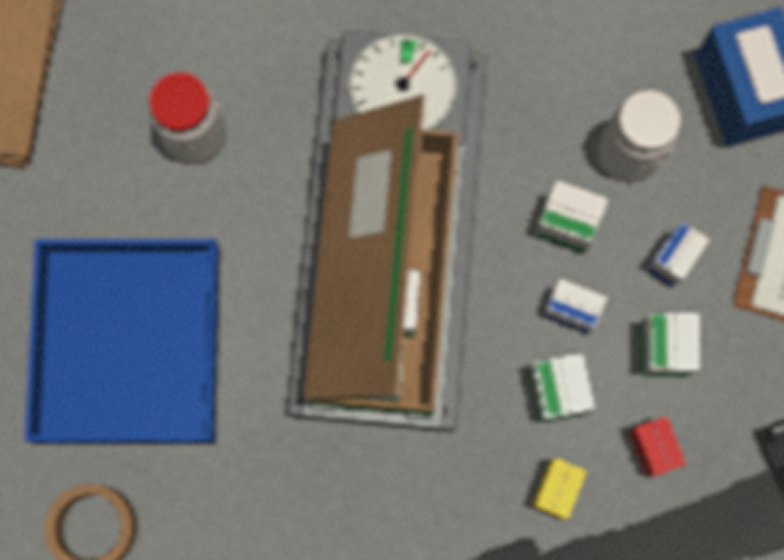

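View pics/s0c.png

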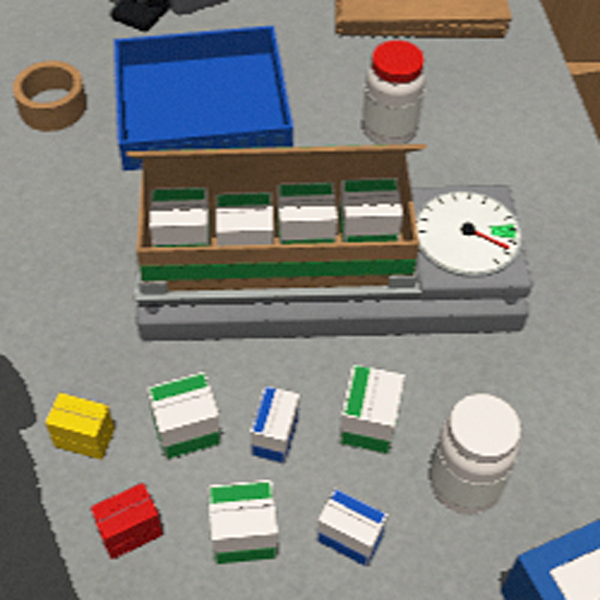

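```bash
cat > seg.py <<'E'
from h import *
def masks(im):
    hsv=cv2.cvtColor(im['pixels'],cv2.COLOR_RGB2HSV);H,S,V=[hsv[...,i].astype(int) for i in range(3)]
    return dict(green=(H>45)&(H<80)&(S>110)&(V>40),blue=(H>100)&(H<130)&(S>120)&(V>50),white=(S<45)&(V>150),red=((H<8)|(H>172))&(S>150),yellow=(H>20)&(H<35)&(S>150))
def packs(im,P,region):
    # bench objects with top height 50..80 in region
    x0,x1,y0,y1=region
    m=(P[...,0]>x0)&(P[...,0]<x1)&(P[...,1]>y0)&(P[...,1]<y1)&(P[...,2]>30)&(P[...,2]<90)
    n,l,st,c=cv2.connectedComponentsWithStats(m.astype(np.uint8),connectivity=4); out=[]
    mk=masks(im)
    for i in range(1,n):
        if st[i,4]<30: continue
        s=l==i; zt=np.nanpercentile(P[s][:,2],90); t=s&(P[...,2]>zt-8)
        q=P[t][:,:2]; r=cv2.minAreaRect(q.astype(np.float32))
        cnt={k:int((s&v).sum()) for k,v in mk.items()}
        v,u=np.argwhere(s).mean(0)
        out.append((int(u),int(v),round(zt,1),np.round(r[0],1),np.round(r[1],1),round(r[2],1),cnt))
    return out
E
python3 - <<'E'
from seg import *
for n in('top0','side0'):
    im=dict(np.load(f'pics/{n}.npz')); P=pts(im)
    print(n)
    for o in packs(im,P,(250,900,-520,-130)): print(o)
im=dict(np.load('pics/top0.npz')); P=pts(im)
np.set_printoptions(suppress=True,precision=0)
for v in range(140,265,10):
    print(v,[tuple(np.round(P[v,u]).astype(int)) if np.isfinite(P[v,u,0]) else None for u in range(244,312,6)])
im=dict(np.load('pics/side0.npz')); P=pts(im)
print('side')
for v in range(176,262,6):
    print(v,[tuple(np.round(P[v,u]).astype(int)) if np.isfinite(P[v,u,0]) else None for u in (240,255,280,295,320,335,352,375,390)])
E
```

```text
top0
(403, 144, np.float64(84.4), array([ 772.5, -428. ]), array([153.6,  71.2]), 50.0, {'green': 0, 'blue': 298, 'white': 0, 'red': 0, 'yellow': 0})
(363, 166, np.float64(84.0), array([ 692.2, -292.7]), array([73.1, 23.5]), 61.8, {'green': 0, 'blue': 0, 'white': 0, 'red': 0, 'yellow': 0})
(344, 186, np.float64(73.9), array([ 622.3, -226.5]), array([65.5, 60.3]), 70.5, {'green': 45, 'blue': 0, 'white': 233, 'red': 0, 'yellow': 0})
(382, 199, np.float64(60.9), array([ 580.4, -357.3]), array([39.7, 62.1]), 56.4, {'green': 0, 'blue': 25, 'white': 150, 'red': 0, 'yellow': 0})
(345, 218, np.float64(61.6), array([ 513.7, -230.8]), array([59.5, 42.1]), 70.1, {'green': 0, 'blue': 26, 'white': 144, 'red': 0, 'yellow': 0})
(379, 232, np.float64(73.2), array([ 468.5, -342.6]), array([64.6, 57.6]), 0.3, {'green': 45, 'blue': 0, 'white': 245, 'red': 0, 'yellow': 0})
(340, 247, np.float64(73.6), array([ 414.5, -213.5]), array([65.4, 58.6]), 13.0, {'green': 43, 'blue': 0, 'white': 266, 'red': 0, 'yellow': 0})
(375, 269, np.float64(61.9), array([ 347.7, -326.6]), array([59.5, 41.6]), 20.1, {'green':
[... 14862 characters left out ...]
np.int64(529), np.int64(-101), np.int64(39)), (np.int64(601), np.int64(-104), np.int64(32)), (np.int64(644), np.int64(-107), np.int64(31)), (np.int64(693), np.int64(-111), np.int64(29)), (np.int64(758), np.int64(-118), np.int64(29)), (np.int64(802), np.int64(-122), np.int64(27))]
260 [(np.int64(369), np.int64(-89), np.int64(15)), (np.int64(412), np.int64(-93), np.int64(13)), (np.int64(485), np.int64(-97), np.int64(8)), (np.int64(529), np.int64(-100), np.int64(5)), (np.int64(602), np.int64(-104), np.int64(-1)), (np.int64(646), np.int64(-108), np.int64(0)), (np.int64(696), np.int64(-113), np.int64(-2)), (np.int64(762), np.int64(-121), np.int64(0)), (np.int64(805), np.int64(-127), np.int64(3))]
```

Run:
```python
from seg import *
im=dict(np.load('pics/side0.npz')); P=pts(im); mk=masks(im)
def px(u,v,z,im=im):
    K=im['K'];d=im['pose'][:3,:3]@np.array([(u-K[0,2])/K[0,0],-(v-K[1,2])/K[1,1],-1]);o=im['pose'][:3,3]
    return (o+d*(z-o[2])/d[2])[:2].round(1)
# packs in carton: white top patches
box=(P[...,2]>132)&(P[...,2]<152)&(P[...,0]>375)&(P[...,0]<700)&(P[...,1]>-55)&(P[...,1]<50)&((mk['white'])|mk['green'])
n,l,st,c=cv2.connectedComponentsWithStats(box.astype(np.uint8))
for i in range(1,n):
    if st[i,4]>20:
        q=P[l==i]; print('carton pack',c[i].round(),st[i,4],np.nanmedian(q[:,2]).round(1),[np.round(a,1) for a in cv2.minAreaRect(q[:,:2].astype(np.float32))])
t=dict(np.load('pics/top0.npz')); T=pts(t); mt=masks(t)
# crate
for nm,I,Q,M in(('top',t,T,mt),('side',im,P,mk)):
    b=M['blue']&(Q[...,0]>200)&(Q[...,0]<700)&(Q[...,1]>90)
    r=b&(Q[...,2]>45)&(Q[...,2]<65); f=b&(Q[...,2]<20)
    for k in(r,b): 
        q=Q[k][:,:2].astype(np.float32); print(nm,'crate',len(q),[np.round(a,1) for a in cv2.minAreaRect(q)])
    q=Q[f]; print('floor z',np.median(q[:,2]))
# jars, tape
for nm,I,Q,M in(('top',t,T,mt),('side',im,P,mk)):
    for reg,zz in(((600,800,80,260),(120,150)),((600,800,-380,-240),(120,150)),((200,360,240,400),(40,56))):
        k=(Q[...,0]>reg[0])&(Q[...,0]<reg[1])&(Q[...,1]>reg[2])&(Q[...,1]<reg[3])&(Q[...,2]>zz[0])&(Q[...,2]<zz[1])
        print(nm,reg,k.sum(),[np.round(a,1) for a in cv2.minAreaRect(Q[k][:,:2].astype(np.float32))])
# dial
print('dial side', px(375,217,77), 'rim corners side', px(238,215,147),px(353,237,147))
```

```text
carton pack [334. 197.] 88 141.3 [array([652.6,  14.2]), array([20.1, 57.6]), np.float64(87.0)]
carton pack [307. 199.] 87 141.6 [array([575.5,  14.6]), array([18.3, 57.6]), np.float64(85.7)]
carton pack [253. 201.] 87 141.6 [array([424.3,  22.2]), array([20. , 57.7]), np.float64(84.7)]
carton pack [281. 203.] 92 141.2 [array([499.9,   7.2]), array([18.6, 57. ]), np.float64(80.5)]
carton pack [335. 207.] 111 140.9 [array([649. , -23.5]), array([65.3, 18.5]), np.float64(0.2)]
carton pack [254. 210.] 160 140.8 [array([421.5, -10.5]), array([27.4, 64.6]), np.float64(87.2)]
carton pack [281. 211.] 218 141.4 [array([497.6, -21.8]), array([36.8, 62.1]), np.float64(85.0)]
carton pack [308. 209.] 143 141.3 [array([572.7, -20. ]), array([23.9, 65.4]), np.float64(86.6)]
top crate 562 [array([461.3, 304.4]), array([237.8, 216. ]), np.float64(1.0)]
top crate 4713 [array([461.3, 304.4]), array([237.8, 216. ]), np.float64(1.0)]
floor z 5.346125374900794
side crate 612 [array([460.5, 306.9]), array([238.7, 224.1]), np.float64(1.5)]
side crate 3424 [array([464.4, 323.4]), array([247.2, 261.2]), np.float64(1.3)]
floor z 6.4663839566767365
top (600, 800, 80, 260) 323 [array([729. , 231.5]), array([68.1, 56.4]), np.float64(2.1)]
top (600, 800, -380, -240) 366 [array([ 717.2, -307.2]), array([67. , 69.7]), np.float64(46.8)]
top (200, 360, 240, 400) 411 [array([274.1, 316.5]), array([148.4, 158.8]), np.float64(2.7)]
side (600, 800, 80, 260) 275 [array([725. , 231.2]), array([57.8, 66.6]), np.float64(89.2)]
side (600, 800, -380, -240) 658 [array([ 714.6, -306. ]), array([67.6, 68.9]), np.float64(23.0)]
side (200, 360, 240, 400) 305 [array([273.1, 317.2]), array([144.9, 155.6]), np.float64(1.1)]
dial side [773.3 -21.4] rim corners side [378.6 -27.7] [ 678.4 -133.9]
```

```bash
cat > mv.py <<'E'
import sys
from h import *
from scipy.spatial.transform import Rotation as R
s=sensors.read_state(); p=s['eef_pos']; rp=s['tool_rot']; A=R.from_euler('xyz',rp)
print('t',round(s['clock'],2),'tcp',p.round(1),'rpy',rp.round(3),'F',s['force'].round(1),'w',round(s['width'],1))
for a in sys.argv[1:]:
    x,y,z,yaw=map(float,a.split(','))
    d=A.inv().apply(np.array([x,y,z])-p); w=(A.inv()*R.from_euler('xyz',[np.pi,0,yaw])).as_rotvec(degrees=True)
    print(a,'->',d.round(0).astype(int).tolist(),w.round(1).tolist(),'min rows %.1f'%max(np.linalg.norm(d)/41.7,np.linalg.norm(w)/7.16))
E
python3 mv.py 537,-75,330,-1.645 537,-75,235,-1.645
```

```text
t 0.1 tcp [ 259.4 -595.4  230.5] rpy [ 3.142e+00  2.000e-03 -1.160e+00] F [ 0.4 -0.1 -0.1] w 85.7
537,-75,330,-1.645 -> [-366, -462, -99] [0.0, 0.1, 27.8] min rows 14.3
537,-75,235,-1.645 -> [-366, -462, -4] [0.0, 0.1, 27.8] min rows 14.1
```

arm_command --claw -1 --rows '[[[0,0,-40,0,0,0],[0,0,-80,0,0,2],[-30,-38,-99,0,0,4],[-60,-76,-99,0,0,6],[-90,-114,-99,0,0,8],[-120,-152,-99,0,0,10],[-150,-190,-99,0,0,12],[-180,-228,-99,0,0,14],[-210,-266,-99,0,0,16],[-240,-303,-99,0,0,18],[-270,-341,-99,0,0,20],[-300,-379,-99,0,0,23],[-330,-417,-99,0,0,26],[-350,-442,-99,0,0,27.8],[-366,-462,-99,0,0,27.8],[-366,-462,-70,0,0,27.8],[-366,-462,-40,0,0,27.8],[-366,-462,-20,0,0,27.8],[-366,-462,-4,0,0,27.8],[-366,-462,-4,0,0,27.8]]]'

```text
clock: 1.77
eef_pos: [534.4, -75.0, 231.7]
tool_rot: [3.134, 0.0, -1.644]
force: [-0.6, 0.2, -0.7]
width: -0.2
```

```bash
python3 mv.py 537,-40,235,-1.645 537,64,235,-1.645 537,64,230,-1.645 537,125,225,-1.645; python3 -c "
from h import *
grab('side','s1')"
```

```text
t 1.77 tcp [534.4 -75.  231.7] rpy [ 3.134  0.    -1.644] F [-0.6  0.2 -0.7] w -0.2
537,-40,235,-1.645 -> [-35, 0, -3] [0.5, 0.0, 0.1] min rows 0.8
537,64,235,-1.645 -> [-139, 8, -3] [0.5, 0.0, 0.1] min rows 3.3
537,64,230,-1.645 -> [-139, 8, 2] [0.5, 0.0, 0.1] min rows 3.3
537,125,225,-1.645 -> [-200, 12, 7] [0.5, 0.0, 0.1] min rows 4.8
```

View pics/s1.png

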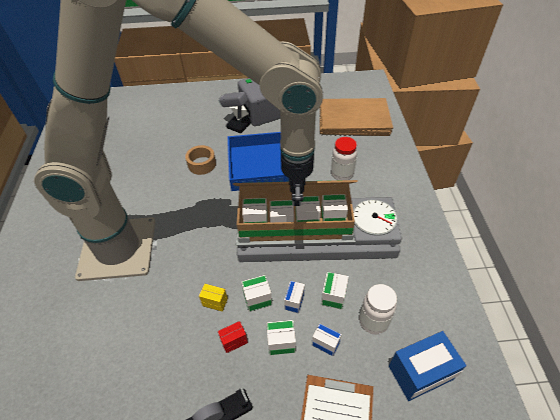

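The tool's tip is at (298,200), in front of the lid's edge, and the packs have not moved. Next I push the lid back.

arm_command --rows '[[[-10,0,-4,0,0,0],[-22,0,-4,0,0,0],[-34,0,-4,0,0,0],[-46,0,-4,0,0,0],[-58,0,-4,0,0,0],[-70,0,-4,0,0,0],[-82,0,-4,0,0,0],[-94,0,-4,0,0,0],[-106,0,-4,0,0,0],[-118,0,-4,0,0,0],[-130,0,-4,0,0,0],[-140,0,-4,0,0,0]]]'

```text
clock: 2.82
eef_pos: [549.5, 67.9, 246.0]
tool_rot: [-3.133, 0.005, -1.644]
force: [-4.4, 2.5, 23.1]
width: -0.2
```

arm_command --rows '[[[-10,0,2,0,0,0],[-20,0,4,0,0,0],[-30,0,6,0,0,0],[-38,0,8,0,0,0],[-45,0,10,0,0,0],[-45,0,10,0,0,0]]]'

```text
clock: 3.32
eef_pos: [549.9, 111.0, 228.3]
tool_rot: [3.139, 0.001, -1.643]
force: [0.8, -1.1, 0.7]
width: -0.3
```

```bash
python3 -c "
from h import *
grab('side','s2');im=grab('top','t2');P=pts(im)
k=(P[...,0]>400)&(P[...,0]<680)&(P[...,2]>170)&(P[...,2]<300)&(P[...,1]>50)&(P[...,1]<200)&(abs(P[...,0]-535)>70)
q=P[k];print(len(q));
q=P[k&(P[...,0]<440)];print(np.polyfit(q[:,1],q[:,2],1),q.min(0),q.max(0))
"
```

```text
63Traceback (most recent call last):
  File "<string>", line 6, in <module>
    q=P[k&(P[...,0]<440)];print(np.polyfit(q[:,1],q[:,2],1),q.min(0),q.max(0))
                                ~~~~~~~~~~^^^^^^^^^^^^^^^^^
    raise TypeError("expected non-empty vector for x")
TypeError: expected non-empty vector for x
```

View pics/s2.png

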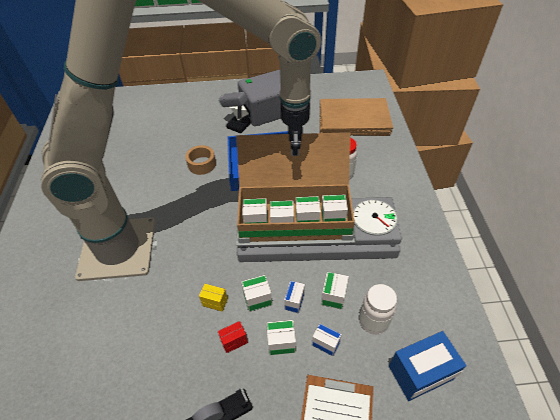

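```bash
cat > lid.py <<'E'
from h import *
import sys
im=grab('side',sys.argv[1]); P=pts(im)
for u in(255,275,325,340):
    q=P[120:225,u]; q=q[(q[:,2]>155)&(q[:,1]>40)&(q[:,2]<310)]
    if len(q)>4:
        c=np.polyfit(q[:,2],q[:,1],1); print(u,len(q),'angle',np.pi/2+np.arctan(c[0]),q.min(0).round(),q.max(0).round())
    else: print(u,len(q))
E
python3 lid.py s3; python3 mv.py 549,60,235,-1.645
```

```text
255 48 angle 2.1103932545988755 [431.  84. 158.] [443. 155. 274.]
275 48 angle 2.105670345182621 [489.  79. 157.] [499. 149. 275.]
325 48 angle 2.1119143264723625 [634.  66. 158.] [639. 142. 273.]
340 49 angle 2.104199496979528 [677.  62. 155.] [681. 137. 274.]
t 3.47 tcp [550.2 108.2 228.7] rpy [ 3.140e+00 -1.000e-03 -1.646e+00] F [ 0.2 -0.2 -0.2] w 0.3
549,60,235,-1.645 -> [48, -2, -6] [0.1, -0.0, -0.0] min rows 1.2
```

```bash
cat > cart.py <<'E'
from seg import *
import sys
im=dict(np.load('pics/%s.npz'%sys.argv[1])); P=pts(im); mk=masks(im)
lo=float(sys.argv[2]) if len(sys.argv)>2 else 125
box=(P[...,2]>lo)&(P[...,2]<155)&(P[...,0]>375)&(P[...,0]<700)&(P[...,1]>-50)&(P[...,1]<50)&((mk['white'])|mk['green']|mk['blue'])
n,l,st,c=cv2.connectedComponentsWithStats(cv2.morphologyEx(box.astype(np.uint8),cv2.MORPH_CLOSE,np.ones((3,3))))
for i in range(1,n):
    if st[i,4]>30:
        q=P[(l==i)&box]; zt=np.percentile(q[:,2],70); q=q[abs(q[:,2]-zt)<7]
        r=cv2.minAreaRect(q[:,:2].astype(np.float32)); yb=-1.5-.075*(r[0][0]-537)
        print('carton pack',c[i].round(),st[i,4],'z',zt.round(1),np.round(r[0],1),np.round(r[1],1),round(r[2],1),'yrel',round(r[0][1]-yb,1))
E
python3 cart.py s3; python3 mv.py 574,-4,235,-1.645 574,-4,93,-1.645
```

```text
carton pack [334. 202.] 355 z 142.0 [649.6  -5.5] [60.  65.2] 88.4 yrel 4.5
carton pack [307. 204.] 347 z 142.0 [573.  -2.] [58.  65.2] 88.4 yrel 2.2
carton pack [254. 206.] 358 z 142.1 [422.2   5.6] [58.6 65.4] 86.5 yrel -1.5
carton pack [281. 208.] 354 z 142.2 [499.2  -9.7] [59.8 62.6] 85.9 yrel -11.0
t 3.47 tcp [550.2 108.2 228.7] rpy [ 3.140e+00 -1.000e-03 -1.646e+00] F [ 0.2 -0.2 -0.2] w 0.3
574,-4,235,-1.645 -> [110, -32, -6] [0.1, -0.0, -0.0] min rows 2.8
574,-4,93,-1.645 -> [110, -32, 136] [0.1, -0.0, -0.0] min rows 4.3
```

arm_command --claw 0.76 --rows '[[[20,-6,-6,0,0,-0.3],[45,-14,-6,0,0,-0.6],[75,-22,-6,0,0,-0.9],[110,-32,-6,0,0,-1.3],[110,-32,-6,0,0,-1.3],[110,-32,10,0,0,-1.3],[110,-32,35,0,0,-1.3],[110,-32,50,0,0,-1.3],[110,-32,50,0,0,-1.3]]]'

```text
clock: 4.22
eef_pos: [571.8, -4.3, 176.1]
tool_rot: [3.135, -0.001, -1.624]
force: [-1.1, 0.4, 0.5]
width: 75.3
```

```bash
python3 mv.py 574,-3,93,-1.62; python3 lid.py s4; python3 -c "
import cv2;a=cv2.imread('pics/s4.png');cv2.imwrite('pics/s4c.png',cv2.resize(a[120:270,220:420],None,fx=4,fy=4))"
```

```text
t 4.22 tcp [571.8  -4.3 176.1] rpy [ 3.135e+00 -1.000e-03 -1.624e+00] F [-1.1  0.4  0.5] w 75.3
574,-3,93,-1.62 -> [-2, -3, 83] [0.4, -0.0, -0.2] min rows 2.0
255 49 angle 2.1102127152276724 [431.  79. 155.] [443. 155. 274.]
275 47 angle 2.115038293432707 [490.  82. 158.] [499. 149. 275.]
325 48 angle 2.1261075162513774 [634.  69. 159.] [640. 147. 272.]
340 48 angle 2.1052027473697836 [677.  65. 156.] [681. 137. 276.]
```

View pics/s4c.png

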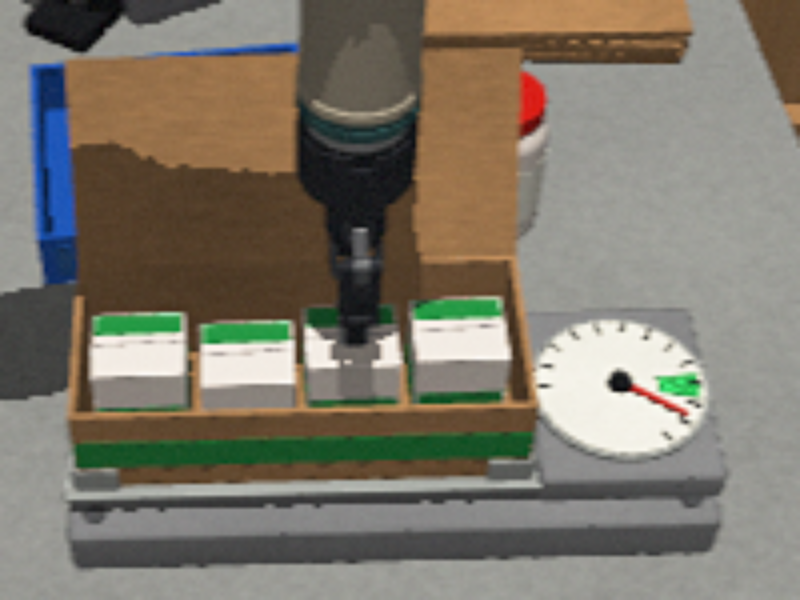

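The gripper is straight above the third pack, crop (355,350). The pointer is just past green, at crop (660,400), so four large packs are in the carton. Next I go down and grip.

arm_command --rows '[[[-1,-2,15,0,0,0],[-1,-2,30,0,0,0],[-1,-2,45,0,0,0],[-1,-2,60,0,0,0],[-1,-2,70,0,0,0],[-1,-2,78,0,0,0],[-1,-2,78,0,0,0]]]'

```text
clock: 4.85
eef_pos: [576.1, -2.7, 100.6]
tool_rot: [3.14, -0.0, -1.623]
force: [-0.1, 0.7, -0.8]
width: 75.3
```

arm_command --claw -1 --rows '[[[0,0,0,0,0,0],[0,0,0,0,0,0],[0,0,0,0,0,0],[0,0,0,0,0,0],[0,0,0,0,0,0],[0,0,0,0,0,0]]]'

```text
clock: 5.35
eef_pos: [577.3, -2.5, 101.8]
tool_rot: [-3.14, 0.0, -1.622]
force: [0.5, 0.2, 1.2]
width: 57.4
```

arm_command --rows '[[[0,0,-15,0,0,0],[0,0,-35,0,0,0],[0,0,-60,0,0,0],[0,0,-90,0,0,0],[0,0,-120,0,0,0],[0,0,-150,0,0,0],[0,0,-150,0,0,0]]]'

```text
clock: 5.93
eef_pos: [579.6, -2.7, 257.0]
tool_rot: [-3.132, 0.001, -1.623]
force: [1.6, 0.5, -2.3]
width: 56.9
```

```bash
python3 mv.py 533,255,260,-1.55;  python3 lid.py s5; python3 cart.py s5
```

```text
t 5.93 tcp [579.6  -2.7 257. ] rpy [-3.132e+00  1.000e-03 -1.623e+00] F [ 1.6  0.5 -2.3] w 56.9
533,255,260,-1.55 -> [-255, 60, -3] [-0.6, 0.0, -4.2] min rows 6.3
255 53 angle 2.1123218862298074 [431.  75. 155.] [444. 160. 281.]
275 51 angle 2.118732486544269 [489.  71. 157.] [499. 149. 281.]
325 39 angle 2.11108762776597 [634.  65. 159.] [637. 123. 254.]
340 52 angle 2.1193476488051015 [677.  60. 156.] [680. 138. 280.]
carton pack [334. 201.] 347 z 148.4 [650.5  -4.9] [60.4 65.3] 84.0 yrel 5.2
carton pack [253. 205.] 368 z 148.3 [422.4   5.3] [58.7 65.3] 86.8 yrel -1.8
carton pack [281. 207.] 352 z 148.5 [499.2  -9.9] [59.1 62.1] 85.9 yrel -11.3
```

View pics/s5.png

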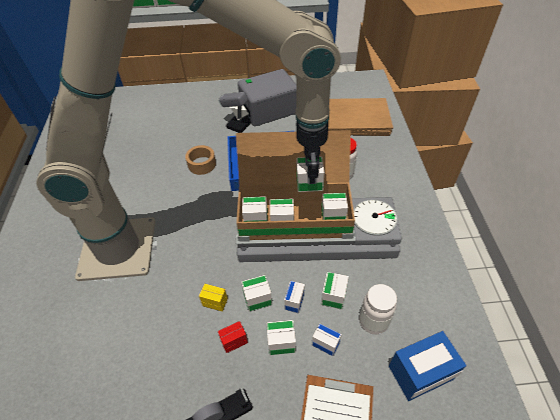

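```bash
python3 mv.py 578,-3,350,-1.62 532,353,350,-1.55 532,353,50,-1.55
```

```text
t 5.98 tcp [578.2  -2.7 254.2] rpy [-3.136  0.    -1.623] F [-0.2  0.3 -3.4] w 57.2
578,-3,350,-1.62 -> [0, 0, -96] [-0.3, 0.0, -0.2] min rows 2.3
532,353,350,-1.55 -> [-353, 64, -96] [-0.3, 0.0, -4.2] min rows 8.9
532,353,50,-1.55 -> [-353, 66, 204] [-0.3, 0.0, -4.2] min rows 9.9
```

arm_command --rows '[[[0,0,-30,0,0,0],[0,0,-60,0,0,0],[0,0,-96,0,0,0],[-25,5,-96,0,0,0],[-60,11,-96,0,0,0],[-95,17,-96,0,0,-1],[-130,23,-96,0,0,-1.5],[-165,30,-96,0,0,-2],[-200,36,-96,0,0,-2.5],[-235,43,-96,0,0,-3],[-270,49,-96,0,0,-3.5],[-305,56,-96,0,0,-4.2],[-335,61,-96,0,0,-4.2],[-353,64,-96,0,0,-4.2],[-353,64,-70,0,0,-4.2],[-353,64,-35,0,0,-4.2],[-353,64,0,0,0,-4.2],[-353,65,35,0,0,-4.2],[-353,65,60,0,0,-4.2],[-353,65,60,0,0,-4.2]]]'

```text
clock: 7.65
eef_pos: [525.0, 349.7, 183.3]
tool_rot: [3.128, -0.009, -1.549]
force: [-0.8, -0.4, -3.4]
width: 57.3
```

```bash
python3 mv.py 532,353,38,-1.55; python3 -c "
from h import *
grab('side','s6');grab('top','t6')"
```

```text
t 7.65 tcp [525.  349.7 183.3] rpy [ 3.128 -0.009 -1.549] F [-0.8 -0.4 -3.4] w 57.3
532,353,38,-1.55 -> [-4, -9, 145] [0.8, -0.5, 0.1] min rows 3.5
```

View pics/t6.png

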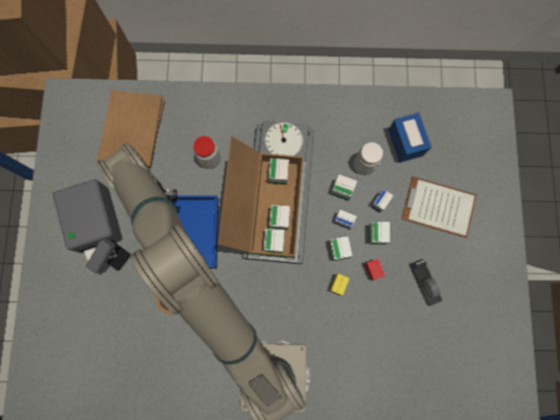

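The arm is over the crate, with the lid open and three packs in the carton. Next I lower the pack.

arm_command --rows '[[[-2,-4,25,0,0,0],[-4,-7,50,0,0,0],[-4,-7,75,0,0,0],[-4,-7,100,0,0,0],[-4,-7,120,0,0,0],[-4,-7,132,0,0,0],[-4,-7,140,0,0,0],[-4,-7,143,0,0,0],[-4,-7,143,0,0,0]]]'

```text
clock: 8.5
eef_pos: [537.5, 357.9, 49.0]
tool_rot: [-3.14, 0.001, -1.549]
force: [0.0, 0.6, -2.3]
width: 57.3
```

```bash
python3 mv.py 532,353,38,-1.55
```

```text
t 8.5 tcp [537.5 357.9  49. ] rpy [-3.140e+00  1.000e-03 -1.549e+00] F [ 0.   0.6 -2.3] w 57.3
532,353,38,-1.55 -> [5, 6, 11] [-0.1, 0.0, 0.0] min rows 0.3
```

arm_command --rows '[[[5,6,5,0,0,0],[5,6,11,0,0,0],[5,6,11,0,0,0],[5,6,11,0,0,0]]]'

```text
clock: 8.83
eef_pos: [531.0, 352.3, 37.7]
tool_rot: [-3.141, 0.0, -1.549]
force: [0.6, -0.1, -2.1]
width: 57.7
```

```bash
python3 mv.py 532,353,36,-1.55
```

```text
t 8.83 tcp [531.  352.3  37.7] rpy [-3.141  0.    -1.549] F [ 0.6 -0.1 -2.1] w 57.7
532,353,36,-1.55 -> [-1, -1, 2] [-0.0, 0.0, 0.0] min rows 0.0
```

Release, then raise.

arm_command --claw 0.62 --rows '[[[0,0,2,0,0,0],[0,0,2,0,0,0],[0,0,2,0,0,0],[0,0,2,0,0,0],[0,0,-20,0,0,0],[0,0,-50,0,0,0],[0,0,-90,0,0,0],[0,0,-130,0,0,0],[0,0,-170,0,0,0],[0,0,-210,0,0,0],[0,0,-250,0,0,0],[0,0,-290,0,0,0],[0,0,-290,0,0,0]]]'

```text
clock: 9.92
eef_pos: [534.4, 354.9, 336.9]
tool_rot: [-3.128, 0.009, -1.549]
force: [0.9, 1.7, 1.6]
width: 69.1
```

```bash
cat > look.py <<'E'
from seg import *
import sys
im=grab('side','s'+sys.argv[1]);P=pts(im)
print('bench');[print(o[:6]) for o in packs(im,P,(270,690,-480,-140))]
print('crate');[print(o[:6]) for o in packs(im,np.where((P[...,2]>62)[...,None],P,np.nan),(345,580,200,410))]
E
python3 look.py 7; python3 mv.py 533,355,350,-1.55
```

```text
bench
(334, 287, np.float64(72.4), array([ 620. , -225.9]), array([68.3, 57.8]), 70.6)
(255, 290, np.float64(72.4), array([ 411.7, -212.5]), array([65.8, 60.1]), 12.9)
(293, 294, np.float64(60.3), array([ 511.4, -229.7]), array([62.6, 39.9]), 68.4)
(212, 294, np.float64(60.4), array([ 295.3, -209.7]), array([42.3, 59.8]), 67.7)
(364, 316, np.float64(83.9), array([ 679.4, -314. ]), array([ 9.6, 48.7]), 13.9)
(280, 335, np.float64(72.4), array([ 466.2, -341.6]), array([66. , 59.7]), 0.1)
(231, 334, np.float64(60.2), array([ 345.5, -325.3]), array([60. , 42.2]), 21.9)
(325, 337, np.float64(60.4), array([ 578.2, -355.5]), array([41.8, 60.2]), 55.5)
(240, 393, np.float64(54.6), array([ 363.5, -470.5]), array([15.5, 25.8]), 24.9)
crate
t 9.97 tcp [533.1 353.9 332.9] rpy [-3.133  0.006 -1.549] F [-1.   0.5 -0.1] w 69.1
533,355,350,-1.55 -> [-1, 0, -17] [-0.5, 0.3, 0.0] min rows 0.4
```

View pics/s7.png

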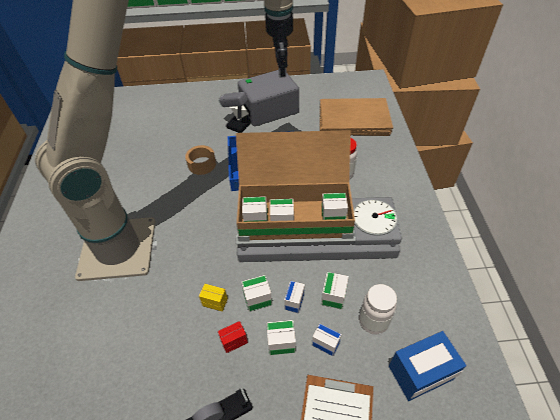

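```bash
python3 mv.py 512.5,-230,335,-0.35 512.5,-230,120,-0.35;python3 - <<'E'
import cv2
a=cv2.imread('pics/s7.png'); cv2.imwrite('pics/s7c.png',cv2.resize(a[265:365,190:410],None,fx=3.5,fy=3.5,interpolation=cv2.INTER_CUBIC))
E
```

```text
t 9.97 tcp [533.1 353.9 332.9] rpy [-3.133  0.006 -1.549] F [-1.   0.5 -0.1] w 69.1
512.5,-230,335,-0.35 -> [583, 33, -6] [-0.7, 0.0, -68.7] min rows 14.0
512.5,-230,120,-0.35 -> [585, 35, 209] [-0.7, 0.0, -68.7] min rows 14.9
```

View pics/s7c.png

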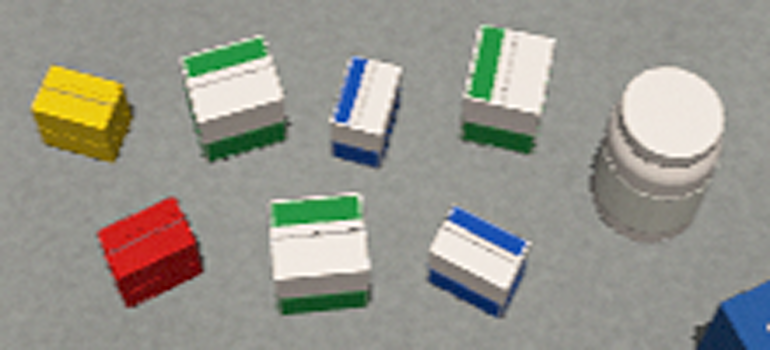

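The candidates of that size are yellow (212,294) and red (231,334), both look-alikes, and the white cartons with blue bands at (293,294) and (325,337), which fit. I take the one at (293,294), crop (365,110).

arm_command --claw 0.5 --rows '[[[10,0,-15,0,0,0],[40,2,-10,0,0,-4],[80,5,-10,0,0,-9],[120,7,-10,0,0,-14],[160,9,-10,0,0,-19],[200,11,-10,0,0,-24],[240,14,-10,0,0,-30],[280,16,-10,0,0,-36],[320,18,-8,0,0,-42],[360,20,-8,0,0,-48],[400,22,-6,0,0,-54],[440,25,0,0,0,-60],[480,27,20,0,0,-65],[520,30,50,0,0,-68.7],[550,33,85,0,0,-68.7],[575,34,120,0,0,-68.7],[585,35,155,0,0,-68.7],[585,35,185,0,0,-68.7],[585,35,209,0,0,-68.7],[585,35,209,0,0,-68.7]]]'

```text
clock: 11.63
eef_pos: [503.6, -232.1, 112.4]
tool_rot: [-3.141, 0.012, -0.351]
force: [0.2, -0.1, -0.4]
width: 63.8
```

```bash
python3 mv.py 512.5,-230,22,-0.35; python3 look.py 8|head -8
```

```text
t 11.63 tcp [ 503.6 -232.1  112.4] rpy [-3.141  0.012 -0.351] F [ 0.2 -0.1 -0.4] w 63.8
512.5,-230,22,-0.35 -> [9, -5, 90] [-0.0, 0.7, -0.1] min rows 2.2
bench
(334, 287, np.float64(72.3), array([ 620.5, -224.8]), array([68.2, 57.6]), 70.6)
(255, 290, np.float64(72.2), array([ 411.5, -211.7]), array([65.6, 59.4]), 12.5)
(293, 294, np.float64(60.4), array([ 511.2, -229.7]), array([60.6, 40.7]), 69.3)
(212, 294, np.float64(60.3), array([ 294.9, -209.3]), array([41.9, 60.1]), 69.0)
(364, 316, np.float64(82.5), array([ 679.7, -313.4]), array([ 9.5, 48.7]), 13.7)
(280, 335, np.float64(72.2), array([ 466.1, -341. ]), array([59.8, 66.2]), 89.3)
(231, 334, np.float64(60.4), array([ 345.3, -325.3]), array([59.9, 41.3]), 22.2)
```

arm_command --rows '[[[4,-2,15,0,0,0],[4,-2,20,0,0,0],[4,-2,20,0,0,0],[4,-2,20,0,0,0]]]'

```text
clock: 12.02
eef_pos: [513.5, -232.7, 99.6]
tool_rot: [3.142, -0.001, -0.35]
force: [0.5, -0.5, 0.2]
width: 64.0
```

```bash
python3 mv.py 512.5,-230,22,-0.35
```

```text
t 12.02 tcp [ 513.5 -232.7   99.6] rpy [ 3.142e+00 -1.000e-03 -3.500e-01] F [ 0.5 -0.5  0.2] w 64.0
512.5,-230,22,-0.35 -> [-2, -2, 78] [0.0, -0.1, 0.0] min rows 1.9
```

arm_command --rows '[[[-2,-2,20,0,0,0],[-2,-2,45,0,0,0],[-2,-2,65,0,0,0],[-2,-2,78,0,0,0],[-2,-2,78,0,0,0],[-2,-2,78,0,0,0]]]'

```text
clock: 12.52
eef_pos: [512.1, -230.2, 21.1]
tool_rot: [3.142, -0.0, -0.35]
force: [0.5, 0.3, 0.9]
width: 64.0
```

arm_command --claw -1 --rows '[[[0,0,0,0,0,0],[0,0,0,0,0,0],[0,0,0,0,0,0],[0,0,0,0,0,0],[0,0,0,0,0,0],[0,0,0,0,0,0],[0,0,0,0,0,0]]]'

```text
clock: 13.1
eef_pos: [513.0, -230.8, 22.1]
tool_rot: [3.141, -0.003, -0.35]
force: [0.2, 0.8, 6.3]
width: 39.2
```

arm_command --rows '[[[0,0,-15,0,0,0],[0,0,-40,0,0,0],[0,0,-70,0,0,0],[0,0,-110,0,0,0],[0,0,-150,0,0,0],[0,0,-190,0,0,0],[0,0,-220,0,0,0],[0,0,-220,0,0,0],[0,0,-220,0,0,0]]]'

```text
clock: 13.85
eef_pos: [512.7, -230.7, 242.9]
tool_rot: [3.141, -0.005, -0.35]
force: [-0.2, 0.4, -1.9]
width: 38.9
```

```bash
python3 mv.py 574,-5,245,-1.645; python3 look.py 9 >/dev/null; python3 cart.py s9
```

```text
t 13.85 tcp [ 512.7 -230.7  242.9] rpy [ 3.141 -0.005 -0.35 ] F [-0.2  0.4 -1.9] w 38.9
574,-5,245,-1.645 -> [-20, -233, -2] [-0.2, -0.3, 74.2] min rows 10.4
carton pack [334. 201.] 354 z 148.2 [650.   -3.9] [59.6 65.3] 86.9 yrel 6.0
carton pack [253. 205.] 366 z 148.5 [422.4   5.8] [60.7 65.4] 86.7 yrel -1.3
carton pack [272. 208.] 66 z 148.6 [473.8  -8.2] [56.2 11.3] 86.2 yrel -11.4
```

View pics/s9.png

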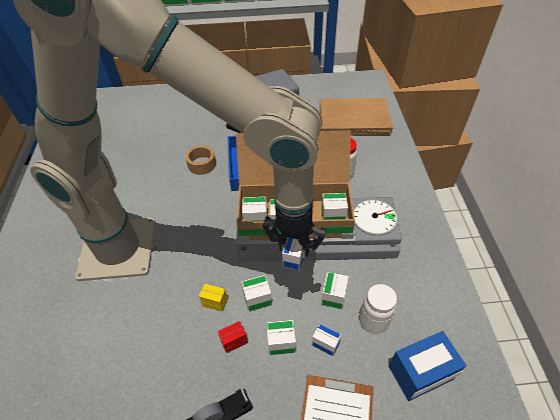

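The small pack is held at (292,255). Next I take it to the free slot in the carton.

arm_command --rows '[[[0,-20,-2,0,0,5],[-2,-40,-2,0,0,11],[-4,-60,-2,0,0,17],[-6,-80,-2,0,0,23],[-8,-100,-2,0,0,29],[-10,-120,-2,0,0,35],[-12,-140,-2,0,0,41],[-14,-160,-2,0,0,47],[-16,-180,-2,0,0,53],[-17,-200,-2,0,0,59],[-18,-220,-2,0,0,65],[-19,-233,-2,0,0,70],[-19,-233,-2,0,0,74.2],[-19,-233,-2,0,0,74.2],[-19,-233,20,0,0,74.2],[-19,-233,45,0,0,74.2],[-19,-233,65,0,0,74.2],[-19,-233,65,0,0,74.2],[-19,-233,65,0,0,74.2]]]'

```text
clock: 15.48
eef_pos: [572.3, -5.6, 173.8]
tool_rot: [3.137, -0.001, -1.645]
force: [0.7, -0.6, -1.0]
width: 39.4
```

```bash
python3 mv.py 575,-5,103,-1.645; python3 look.py 10 >/dev/null; python3 -c "
import cv2;a=cv2.imread('pics/s10.png');cv2.imwrite('pics/s10c.png',cv2.resize(a[120:270,220:420],None,fx=4,fy=4))"
```

```text
t 15.48 tcp [572.3  -5.6 173.8] rpy [ 3.137e+00 -1.000e-03 -1.645e+00] F [ 0.7 -0.6 -1. ] w 39.4
575,-5,103,-1.645 -> [-1, -3, 71] [0.2, -0.1, 0.0] min rows 1.7
```

View pics/s10c.png

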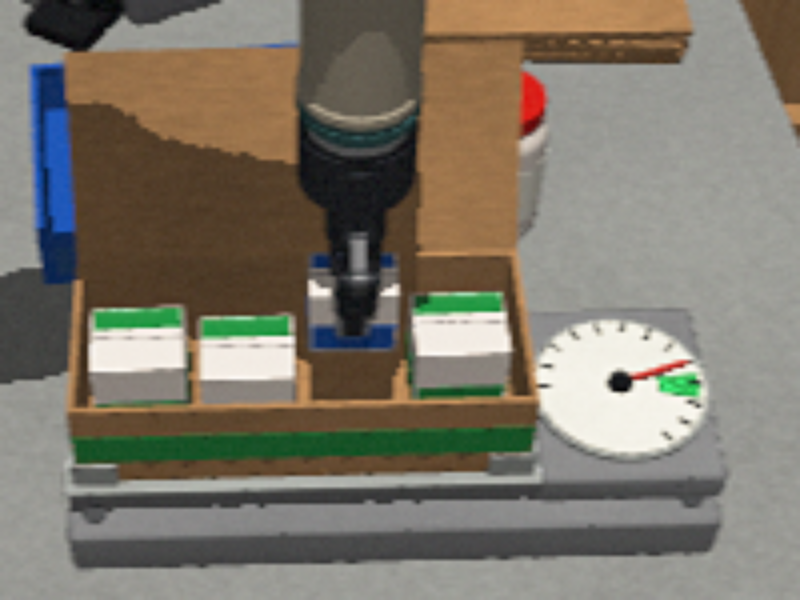

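The small pack hangs over the free slot, crop (352,300). Lowering it.

arm_command --rows '[[[-1,-1,20,0,0,0],[-1,-1,40,0,0,0],[-1,-1,55,0,0,0],[-1,-1,65,0,0,0],[-1,-1,68,0,0,0],[-1,-1,68,0,0,0]]]'

```text
clock: 16.03
eef_pos: [575.2, -4.1, 107.6]
tool_rot: [-3.141, -0.0, -1.645]
force: [0.1, -1.1, -1.3]
width: 39.7
```

```bash
python3 mv.py 575,-5,101,-1.645
```

```text
t 16.03 tcp [575.2  -4.1 107.6] rpy [-3.141 -0.    -1.645] F [ 0.1 -1.1 -1.3] w 39.7
575,-5,101,-1.645 -> [1, 0, 7] [-0.0, -0.0, -0.0] min rows 0.2
```

arm_command --rows '[[[0,0,3,0,0,0],[0,0,6,0,0,0],[0,0,6,0,0,0]]]'

```text
clock: 16.28
eef_pos: [575.2, -3.9, 101.6]
tool_rot: [-3.141, 0.0, -1.645]
force: [-0.7, -0.6, -1.7]
width: 39.3
```

arm_command --claw 0.5 --rows '[[[0,0,0,0,0,0],[0,0,0,0,0,0],[0,0,0,0,0,0],[0,0,0,0,0,0],[0,0,-15,0,0,0],[0,0,-40,0,0,0],[0,0,-80,0,0,0],[0,0,-120,0,0,0],[0,0,-160,0,0,0],[0,0,-200,0,0,0],[0,0,-230,0,0,0],[0,0,-230,0,0,0]]]'

```text
clock: 17.28
eef_pos: [578.5, -4.1, 338.7]
tool_rot: [-3.128, 0.001, -1.645]
force: [1.1, -0.1, 0.4]
width: 64.1
```

```bash
python3 mv.py 575,-5,101,-1.645;python3 lid.py s11; python3 cart.py s11 120; python3 -c "
import cv2;a=cv2.imread('pics/s11.png');cv2.imwrite('pics/s11c.png',cv2.resize(a[120:270,220:420],None,fx=4,fy=4))"
```

```text
t 17.28 tcp [578.5  -4.1 338.7] rpy [-3.128e+00  1.000e-03 -1.645e+00] F [ 1.1 -0.1  0.4] w 64.1
575,-5,101,-1.645 -> [2, 7, 238] [-0.8, 0.1, -0.0] min rows 5.7
255 50 angle 2.123262123251967 [431.  79. 159.] [444. 156. 277.]
275 48 angle 2.1068342828376347 [489.  78. 159.] [499. 151. 273.]
325 50 angle 2.1179815851447232 [633.  62. 156.] [639. 140. 275.]
340 51 angle 2.1301971071345127 [677.  60. 156.] [681. 140. 275.]
carton pack [334. 202.] 348 z 145.4 [650.   -4.6] [58.1 65.4] 86.2 yrel 5.3
carton pack [254. 205.] 362 z 145.4 [422.5   6.4] [58.8 65.5] 89.0 yrel -0.7
carton pack [281. 208.] 354 z 145.4 [498.8 -11.1] [59.1 61.9] 86.0 yrel -12.5
carton pack [307. 206.] 173 z 133.3 [576.   -4.4] [41.2 57. ] 83.7 yrel 0.1
```

View pics/s11c.png

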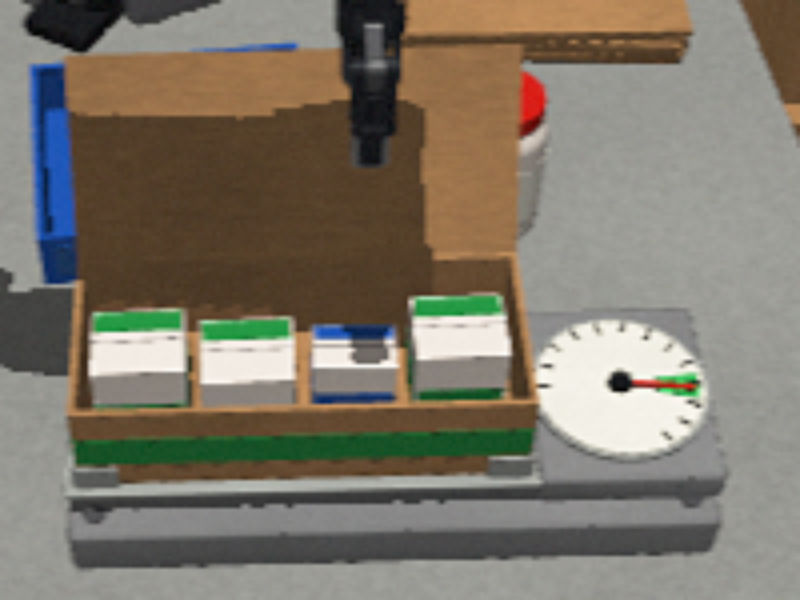

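The pointer is in the green sector, crop (665,383), and the carton holds three large packs and one small. Next I go behind the lid to fold it down, which also gives the pointer time to rest.

```bash
python3 mv.py 550,205,338,-1.645 550,205,238,-1.645
```

```text
t 17.33 tcp [577.   -4.  335.2] rpy [-3.133e+00  1.000e-03 -1.645e+00] F [-0.9 -0.1 -0.7] w 63.7
550,205,338,-1.645 -> [-206, 42, -3] [-0.5, 0.1, -0.0] min rows 5.1
550,205,238,-1.645 -> [-206, 43, 97] [-0.5, 0.1, -0.0] min rows 5.6
```

arm_command --claw -1 --rows '[[[0,0,0,0,0,0],[-10,2,-3,0,0,0],[-40,8,-3,0,0,0],[-75,15,-3,0,0,0],[-110,22,-3,0,0,0],[-145,29,-3,0,0,0],[-180,36,-3,0,0,0],[-206,42,-3,0,0,0],[-206,42,-3,0,0,0],[-206,42,20,0,0,0],[-206,42,45,0,0,0],[-206,42,70,0,0,0],[-206,42,90,0,0,0],[-206,42,94,0,0,0],[-206,42,94,0,0,0],[-206,42,94,0,0,0]]]'

```text
clock: 18.67
eef_pos: [548.4, 204.9, 237.4]
tool_rot: [3.141, -0.0, -1.645]
force: [0.8, 1.4, 1.8]
width: 0.1
```

```bash
python3 mv.py 550,160,238,-1.645;python3 lid.py s12;  python3 -c "
import cv2;a=cv2.imread('pics/s12.png');cv2.imwrite('pics/s12c.png',cv2.resize(a[90:270,220:420],None,fx=3.3,fy=3.3))"
```

```text
t 18.67 tcp [548.4 204.9 237.4] rpy [ 3.141 -0.    -1.645] F [0.8 1.4 1.8] w 0.1
550,160,238,-1.645 -> [45, -5, -1] [0.0, -0.0, -0.0] min rows 1.1
255 51 angle 2.1027975977589457 [431.  78. 157.] [444. 154. 278.]
275 50 angle 2.121649319385273 [489.  76. 156.] [499. 151. 277.]
325 49 angle 2.1134749181358705 [634.  67. 158.] [639. 140. 278.]
340 50 angle 2.112258684717007 [677.  64. 156.] [681. 137. 279.]
```

View pics/s12c.png

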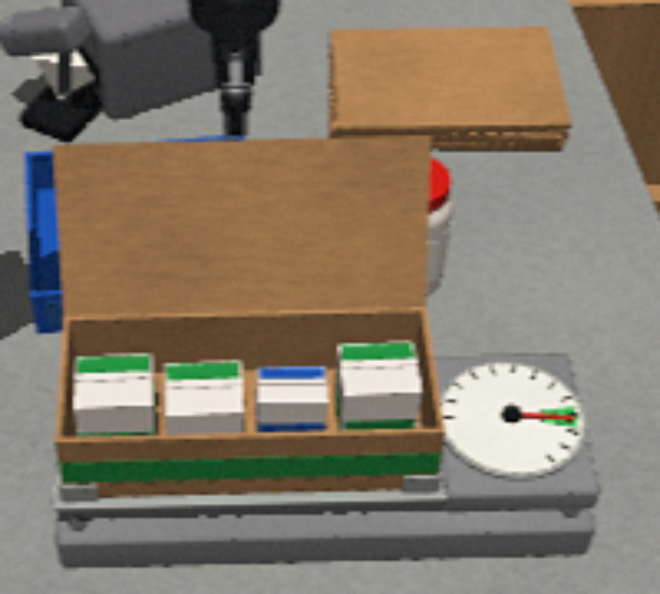

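The pointer has rested in green for over a second, at crop (560,416). Now I fold the lid to upright.

arm_command --rows '[[[12,0,-1,0,0,0],[24,0,-1,0,0,0],[36,0,-1,0,0,0],[48,0,-1,0,0,0],[60,0,-1,0,0,0],[72,0,-1,0,0,0],[84,0,-1,0,0,0],[96,0,-1,0,0,0],[108,0,-1,0,0,0],[118,0,-1,0,0,0],[128,0,-1,0,0,0],[128,0,-1,0,0,0]]]'

```text
clock: 19.72
eef_pos: [541.4, 73.6, 245.5]
tool_rot: [-3.132, 0.0, -1.648]
force: [-10.0, -3.7, 43.8]
width: -0.1
```

```bash
python3 mv.py 550,51,241,-1.645 550,19,238,-1.645 550,-6,226,-1.645 550,-28,207,-1.645 550,-40,180,-1.645 550,-43,162,-1.645 550,-44,145,-1.645;python3 lid.py s13
```

```text
t 19.72 tcp [541.4  73.6 245.5] rpy [-3.132  0.    -1.648] F [-10.   -3.7  43.8] w -0.1
550,51,241,-1.645 -> [22, -10, 5] [-0.6, 0.0, -0.2] min rows 0.6
550,19,238,-1.645 -> [54, -13, 8] [-0.6, 0.0, -0.2] min rows 1.3
550,-6,226,-1.645 -> [79, -15, 20] [-0.6, 0.0, -0.2] min rows 2.0
550,-28,207,-1.645 -> [101, -16, 39] [-0.6, 0.0, -0.2] min rows 2.6
550,-40,180,-1.645 -> [113, -17, 66] [-0.6, 0.0, -0.2] min rows 3.2
550,-43,162,-1.645 -> [116, -17, 84] [-0.6, 0.0, -0.2] min rows 3.4
550,-44,145,-1.645 -> [117, -17, 101] [-0.6, 0.0, -0.2] min rows 3.7
255 31 angle 1.4509709876280539 [431.  58. 157.] [440.  77. 286.]
275 30 angle 1.4496483776230327 [489.  54. 155.] [492.  73. 288.]
325 31 angle 1.4602742760264362 [624.  45. 158.] [633.  62. 286.]
340 31 angle 1.4741820562004444 [663.  42. 160.] [676.  57. 286.]
```

View pics/s13.png

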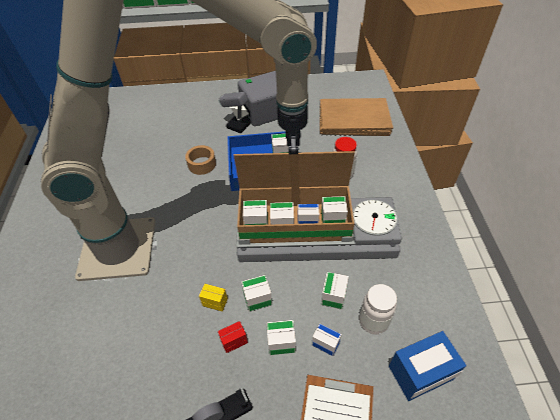

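The gripper's linkage was pressing on the lid's edge, with a force reading of 43.8 N. I back off upward and will push with the fingertip higher up.

arm_command --rows '[[[-2,0,-20,0,0,0],[-2,0,-40,0,0,0],[-2,0,-50,0,0,0],[-2,0,-50,0,0,0],[-2,0,-50,0,0,0]]]'

```text
clock: 20.18
eef_pos: [538.8, 78.1, 288.0]
tool_rot: [3.142, -0.0, -1.646]
force: [0.5, -0.2, -0.5]
width: -0.0
```

```bash
python3 mv.py 550,61,276,-1.645 550,29,271,-1.645 550,6,259,-1.645 550,-19,238,-1.645 550,-38,212,-1.645 550,-50,182,-1.645 550,-53,163,-1.645 550,-54,150,-1.645;python3 lid.py s14; python3 -c "
import cv2;a=cv2.imread('pics/s14.png');cv2.imwrite('pics/s14c.png',cv2.resize(a[90:270,220:420],None,fx=3.3,fy=3.3))"
```

```text
t 20.18 tcp [538.8  78.1 288. ] rpy [ 3.142 -0.    -1.646] F [ 0.5 -0.2 -0.5] w -0.0
550,61,276,-1.645 -> [16, -12, 12] [0.0, -0.0, -0.1] min rows 0.6
550,29,271,-1.645 -> [48, -15, 17] [0.0, -0.0, -0.1] min rows 1.3
550,6,259,-1.645 -> [71, -17, 29] [0.0, -0.0, -0.1] min rows 1.9
550,-19,238,-1.645 -> [96, -19, 50] [0.0, -0.0, -0.1] min rows 2.6
550,-38,212,-1.645 -> [115, -20, 76] [0.0, -0.0, -0.1] min rows 3.3
550,-50,182,-1.645 -> [127, -21, 106] [0.0, -0.0, -0.1] min rows 4.0
550,-53,163,-1.645 -> [130, -21, 125] [0.0, -0.0, -0.1] min rows 4.4
550,-54,150,-1.645 -> [131, -21, 138] [0.0, -0.0, -0.1] min rows 4.6
255 34 angle 1.465418274227454 [431.  59. 162.] [441.  77. 297.]
275 34 angle 1.449302890124623 [489.  52. 158.] [493.  75. 300.]
325 34 angle 1.463548177845088 [623.  45. 155.] [633.  61. 297.]
340 34 angle 1.4632011729273122 [662.  43. 157.] [677.  59. 300.]
```

View pics/s14c.png

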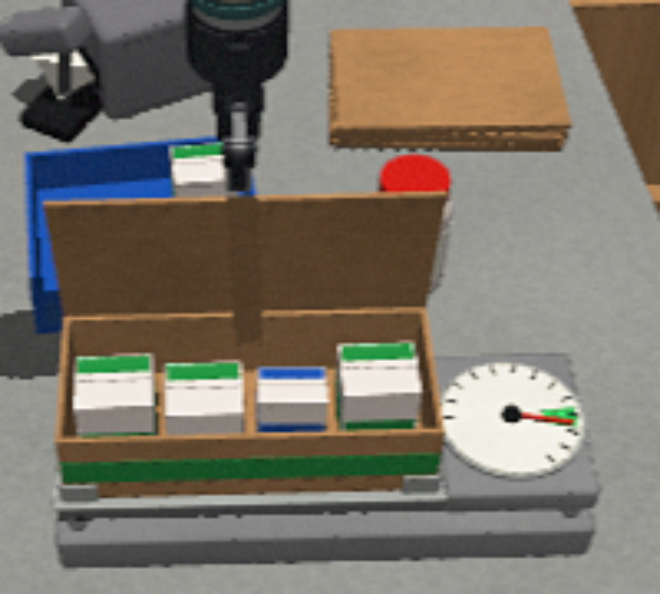

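The lid stands at 1.46 rad, the pan has sprung back, and the crate pack is upright at crop (200,170). I fold the lid on down along the arc.

arm_command --rows '[[[0,0,8,0,0,0],[8,0,12,0,0,0],[16,0,13,0,0,0],[27,0,15,0,0,0],[38,0,17,0,0,0],[48,0,19,0,0,0],[58,0,23,0,0,0],[68,0,28,0,0,0],[77,0,35,0,0,0],[86,0,42,0,0,0],[95,0,50,0,0,0],[102,0,58,0,0,0],[109,0,67,0,0,0],[115,0,77,0,0,0],[120,0,87,0,0,0],[124,0,97,0,0,0],[124,0,97,0,0,0]]]'

```text
clock: 21.65
eef_pos: [528.1, -45.7, 189.0]
tool_rot: [3.137, -0.001, -1.646]
force: [0.2, -0.5, -0.3]
width: -0.0
```

```bash
python3 mv.py 540,-50,182,-1.645 540,-53,163,-1.645 540,-54,150,-1.645; python3 -c "
from h import *
grab('side','s15')
import cv2;a=cv2.imread('pics/s15.png');cv2.imwrite('pics/s15c.png',cv2.resize(a[90:270,220:420],None,fx=3.3,fy=3.3))"
```

```text
t 21.65 tcp [528.1 -45.7 189. ] rpy [ 3.137e+00 -1.000e-03 -1.646e+00] F [ 0.2 -0.5 -0.3] w -0.0
540,-50,182,-1.645 -> [3, -12, 7] [0.2, -0.0, -0.1] min rows 0.3
540,-53,163,-1.645 -> [6, -13, 26] [0.2, -0.0, -0.1] min rows 0.7
540,-54,150,-1.645 -> [7, -13, 39] [0.2, -0.0, -0.1] min rows 1.0
```

View pics/s15c.png

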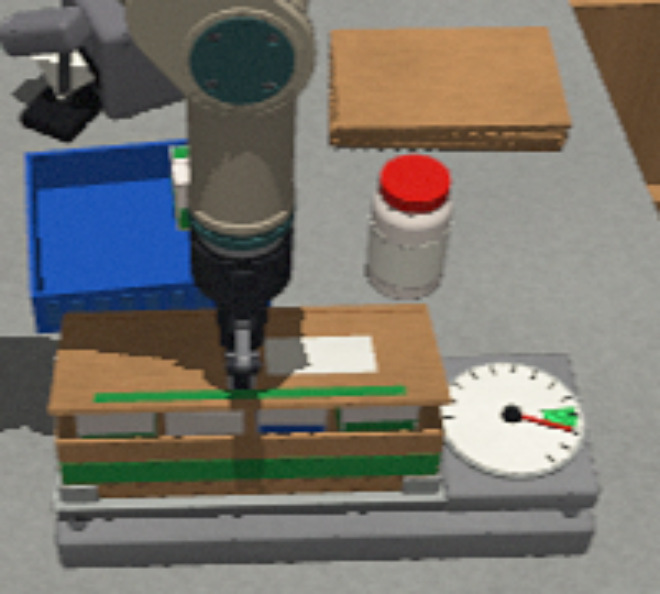

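arm_command --rows '[[[3,0,6,0,0,0],[5,0,14,0,0,0],[6,0,22,0,0,0],[7,0,30,0,0,0],[7,0,38,0,0,0],[7,0,43,0,0,0],[7,0,46,0,0,0],[7,0,46,0,0,0],[7,0,46,0,0,0]]]'

```text
clock: 22.45
eef_pos: [529.0, -51.7, 145.3]
tool_rot: [3.141, -0.0, -1.645]
force: [-0.7, -0.1, 3.7]
width: 0.1
```

```bash
python3 mv.py 540,-50,300,-1.645; python3 -c "
from h import *
grab('side','s16')
import cv2;a=cv2.imread('pics/s16.png');cv2.imwrite('pics/s16c.png',cv2.resize(a[90:270,220:420],None,fx=3.3,fy=3.3))"
```

```text
t 22.45 tcp [529.  -51.7 145.3] rpy [ 3.141 -0.    -1.645] F [-0.7 -0.1  3.7] w 0.1
540,-50,300,-1.645 -> [-3, -11, -155] [0.0, -0.0, -0.0] min rows 3.7
```

View pics/s16c.png

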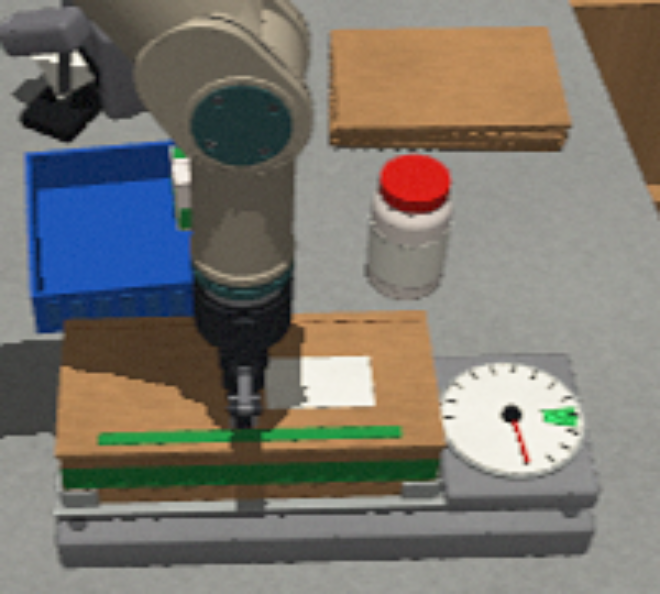

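arm_command --claw 0.62 --rows '[[[0,0,2,0,0,0],[0,0,3,0,0,0],[0,0,3,0,0,0],[0,0,-8,0,0,0],[0,0,-20,0,0,0],[0,0,-50,0,0,0],[0,0,-90,0,0,0],[0,0,-110,0,0,0],[0,0,-110,0,0,0]]]'

```text
clock: 23.25
eef_pos: [532.1, -51.7, 259.8]
tool_rot: [-3.133, 0.0, -1.645]
force: [0.5, 0.5, 0.4]
width: 69.5
```

```bash
cat > flat.py <<'E'
from h import *
import sys
im=grab('side',sys.argv[1]); P=pts(im)
for u in(250,262,322,336,345):
    q=P[180:232,u]; q=q[(abs(q[:,2]-150)<35)&(q[:,1]<70)&(q[:,1]>-95)]
    c=np.polyfit(q[:,1],q[:,2],1); print(u,len(q),'angle',-c[0].round(3),q.min(0).round(),q.max(0).round())
a=cv2.imread('pics/%s.png'%sys.argv[1]);cv2.imwrite('pics/%sc.png'%sys.argv[1],cv2.resize(a[90:270,220:420],None,fx=3.3,fy=3.3))
E
python3 flat.py s17;python3 look.py 17b; python3 mv.py 413,-212,160,-1.35
```

```text
250 44 angle -0.07 [408. -72. 121.] [416.  66. 157.]
262 45 angle -0.079 [441. -77. 118.] [451.  66. 158.]
322 48 angle -0.108 [603. -86. 116.] [624.  58. 157.]
336 48 angle -0.091 [640. -90. 115.] [665.  57. 157.]
345 47 angle -0.086 [665. -90. 119.] [692.  58. 158.]
bench
(334, 287, np.float64(72.3), array([ 620.4, -224.8]), array([69.1, 57.7]), 70.7)
(255, 290, np.float64(72.2), array([ 411.9, -212.2]), array([65.4, 60.8]), 12.5)
(212, 294, np.float64(60.5), array([ 295.7, -209.9]), array([40.4, 59.4]), 68.6)
(364, 316, np.float64(84.0), array([ 679.6, -313.3]), array([ 8.3, 46.8]), 13.8)
(280, 335, np.float64(72.2), array([ 466.1, -341.6]), array([66. , 59.5]), 0.4)
(231, 334, np.float64(60.7), array([ 345.3, -325.6]), array([60.1, 42.6]), 20.0)
(325, 337, np.float64(60.3), array([ 578.2, -355.5]), array([41.8, 60.1]), 55.1)
(240, 393, np.float64(54.4), array([ 363.8, -470.3]), array([14.6, 24.3]), 24.6)
crate
(273, 140, np.float64(78.1), array([502. , 350.3]), array([59.3, 17.5]), 86.6)
t 23.35 tcp [529.2 -51.5 255.6] rpy [-3.141  0.    -1.645] F [-0.8 -0.1 -1.5] w 69.5
413,-212,160,-1.35 -> [169, 104, 95] [-0.1, 0.0, -16.9] min rows 5.3
```

View pics/s17c.png

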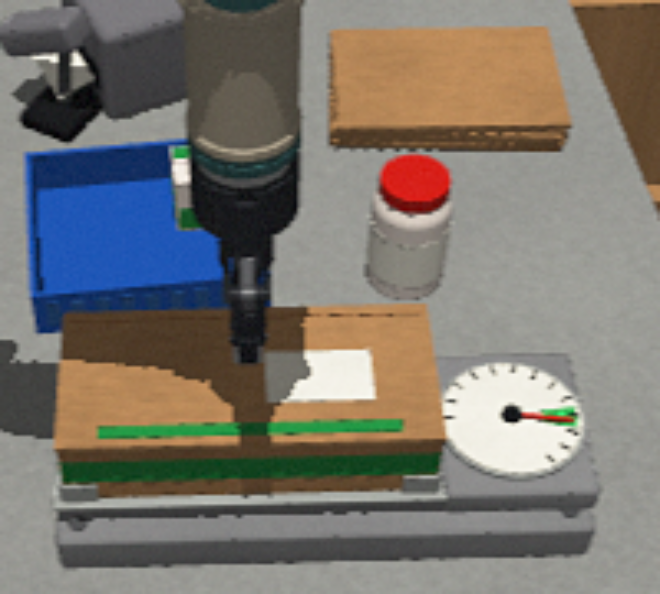

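arm_command --claw 0.76 --rows '[[[15,10,0,0,0,-3],[40,25,0,0,0,-6],[70,43,0,0,0,-9],[100,62,10,0,0,-12],[130,80,30,0,0,-15],[155,96,60,0,0,-16.9],[169,104,95,0,0,-16.9],[169,104,125,0,0,-16.9],[169,104,145,0,0,-16.9],[169,104,145,0,0,-16.9],[169,104,145,0,0,-16.9]]]'

```text
clock: 24.27
eef_pos: [411.3, -211.5, 108.7]
tool_rot: [3.138, 0.003, -1.35]
force: [0.6, -0.1, 0.9]
width: 74.9
```

```bash
sed -i 's/(abs(q\[:,2\]-150)<35)/(abs(q[:,2]-153)<9)/' flat.py; python3 flat.py s18; python3 mv.py 413,-212.5,30,-1.35;python3 look.py 18b|head -4
```

```text
t 24.32 tcp [ 412.6 -212.   110. ] rpy [ 3.14e+00  1.00e-03 -1.35e+00] F [-0.3  1.1  1.1] w 75.1
413,-212.5,30,-1.35 -> [1, 0, 80] [0.1, 0.1, 0.0] min rows 1.9
bench
(334, 287, np.float64(72.5), array([ 620.5, -224.6]), array([68.7, 57.6]), 70.6)
(254, 292, np.float64(72.0), array([ 411.7, -212.1]), array([66.1, 59.5]), 11.6)
(212, 294, np.float64(60.4), array([ 295.1, -210.2]), array([41.1, 59.9]), 67.3)Traceback (most recent call last):
  File "flat.py", line 6, in <module>
    c=np.polyfit(q[:,1],q[:,2],1); print(u,len(q),'angle',-c[0].round(3),q.min(0).round(),q.max(0).round())
    raise TypeError("expected non-empty vector for x")
TypeError: expected non-empty vector for x
```

arm_command --rows '[[[0,0,20,0,0,0],[0,0,45,0,0,0],[0,0,65,0,0,0],[0,0,79,0,0,0],[0,0,79,0,0,0],[0,0,79,0,0,0]]]'

```text
clock: 24.87
eef_pos: [413.6, -212.4, 32.0]
tool_rot: [-3.141, -0.0, -1.35]
force: [0.4, 0.2, 0.4]
width: 75.3
```

arm_command --claw -1 --rows '[[[0,0,0,0,0,0],[0,0,0,0,0,0],[0,0,0,0,0,0],[0,0,0,0,0,0],[0,0,0,0,0,0],[0,0,0,0,0,0],[0,0,-20,0,0,0],[0,0,-55,0,0,0],[0,0,-95,0,0,0],[0,0,-135,0,0,0],[0,0,-175,0,0,0],[0,0,-215,0,0,0],[0,0,-250,0,0,0],[0,0,-250,0,0,0]]]'

```text
clock: 26.03
eef_pos: [416.5, -214.1, 288.9]
tool_rot: [-3.129, -0.009, -1.35]
force: [1.4, -0.6, -2.5]
width: 57.3
```

```bash
python3 mv.py 461,352,290,-1.55 461,352,38,-1.55 533,258,290,-1.55; python3 look.py 19 |head -9;  python3 flat.py s19b
```

```text
t 26.03 tcp [ 416.5 -214.1  288.9] rpy [-3.129 -0.009 -1.35 ] F [ 1.4 -0.6 -2.5] w 57.3
461,352,290,-1.55 -> [-543, -167, -4] [-0.7, -0.4, 11.4] min rows 13.6
461,352,38,-1.55 -> [-545, -164, 248] [-0.7, -0.4, 11.4] min rows 14.9
533,258,290,-1.55 -> [-435, -217, -2] [-0.7, -0.4, 11.4] min rows 11.7
bench
(334, 287, np.float64(72.5), array([ 620.2, -225.5]), array([68.8, 57.7]), 70.6)
(213, 294, np.float64(60.4), array([ 294.8, -210.1]), array([40.7, 60.1]), 67.2)
(364, 316, np.float64(83.9), array([ 679.7, -312.5]), array([ 8.9, 47.3]), 13.5)
(280, 335, np.float64(72.4), array([ 466.1, -341.9]), array([60.1, 65.8]), 89.9)
(231, 334, np.float64(60.3), array([ 345.4, -325.4]), array([59.9, 40.8]), 21.2)
(325, 337, np.float64(60.5), array([ 577.9, -355.4]), array([41.9, 60.5]), 55.2)
(239, 393, np.float64(54.3), array([ 363.4, -470.3]), array([15.4, 25.7]), 24.7)
crateTraceback (most recent call last):
  File "flat.py", line 6, in <module>
    c=np.polyfit(q[:,1],q[:,2],1); print(u,len(q),'angle',-c[0].round(3),q.min(0).round(),q.max(0).round())
    raise TypeError("expected non-empty vector for x")
TypeError: expected non-empty vector for x
```

View pics/s19.png

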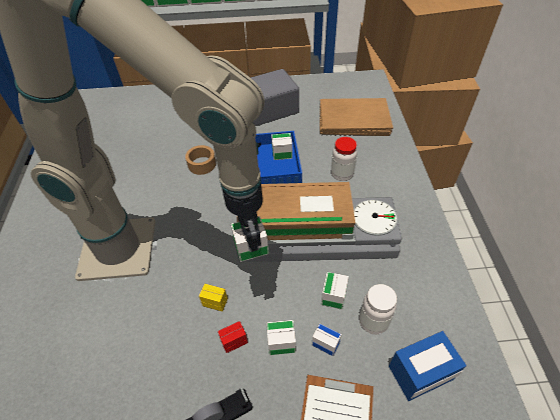

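The second large pack is held at (250,238). The path at 290 mm clears the shut lid. Carrying it to the crate.

arm_command --rows '[[[-20,-6,-4,0,0,0],[-55,-17,-4,0,0,1],[-94,-29,-4,0,0,2],[-132,-41,-4,0,0,3],[-170,-52,-4,0,0,4],[-208,-64,-4,0,0,5],[-246,-76,-4,0,0,6],[-284,-87,-4,0,0,7],[-322,-99,-4,0,0,8],[-360,-111,-4,0,0,9],[-398,-122,-4,0,0,10],[-436,-134,-4,0,0,11],[-474,-146,-4,0,0,11.4],[-512,-158,-4,0,0,11.4],[-536,-165,10,0,0,11.4],[-543,-167,40,0,0,11.4],[-543,-167,75,0,0,11.4],[-543,-167,100,0,0,11.4],[-543,-167,110,0,0,11.4],[-543,-167,110,0,0,11.4]]]'

```text
clock: 27.8
eef_pos: [454.6, 351.7, 167.3]
tool_rot: [3.135, -0.006, -1.549]
force: [-0.2, 0.5, -1.6]
width: 57.3
```

```bash
cat > crate.py <<'E'
from seg import *
import sys
im=grab('side',sys.argv[1]);P=pts(im); mk=masks(im)
m=(P[...,2]>63)&(P[...,2]<90)&(P[...,0]>340)&(P[...,0]<590)&(P[...,1]>190)&(P[...,1]<415)
n,l,st,c=cv2.connectedComponentsWithStats(m.astype(np.uint8),connectivity=4)
for i in range(1,n):
    if st[i,4]>25: 
        q=P[l==i]; zt=np.percentile(q[:,2],60);q=q[abs(q[:,2]-zt)<7]; r=cv2.minAreaRect(q[:,:2].astype(np.float32)); print(c[i].round(),zt.round(1),np.round(r[0],1),np.round(r[1],1),round(r[2],1))
E
python3 crate.py s20; python3 mv.py 459,352,38,-1.55
```

```text
[281. 140.] 75.8 [527.  352.7] [67.  65.1] 3.3
t 27.85 tcp [456.1 352.9 169.6] rpy [ 3.138e+00 -3.000e-03 -1.549e+00] F [-0.2  0.5 -1.8] w 57.4
459,352,38,-1.55 -> [1, -3, 132] [0.2, -0.2, 0.0] min rows 3.2
```

View pics/s20.png

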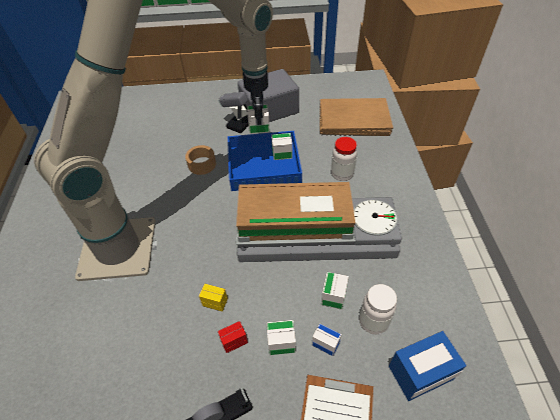

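Pack 1 lies at about (528,352), its top at (281,147). I place the second at x = 456.

arm_command --rows '[[[1,0,25,0,0,0],[1,0,55,0,0,0],[1,0,85,0,0,0],[1,0,108,0,0,0],[1,0,122,0,0,0],[1,0,128,0,0,0],[1,0,128,0,0,0],[1,0,128,0,0,0]]]'

```text
clock: 28.52
eef_pos: [458.4, 353.7, 44.8]
tool_rot: [-3.139, 0.002, -1.55]
force: [0.5, 0.1, -2.4]
width: 57.4
```

```bash
python3 mv.py 456,352,38,-1.55
```

```text
t 28.52 tcp [458.4 353.7  44.8] rpy [-3.139e+00  2.000e-03 -1.550e+00] F [ 0.5  0.1 -2.4] w 57.4
456,352,38,-1.55 -> [2, 2, 7] [-0.1, 0.1, 0.0] min rows 0.2
```

arm_command --rows '[[[2,2,4,0,0,0],[2,2,6,0,0,0],[2,2,6,0,0,0],[2,2,6,0,0,0]]]'

```text
clock: 28.85
eef_pos: [455.9, 351.2, 39.1]
tool_rot: [-3.14, 0.001, -1.549]
force: [-1.2, -0.9, 4.7]
width: 57.6
```

arm_command --claw 0.62 --rows '[[[0,0,0,0,0,0],[0,0,0,0,0,0],[0,0,0,0,0,0],[0,0,0,0,0,0],[0,0,-20,0,0,0],[0,0,-50,0,0,0],[0,0,-90,0,0,0],[0,0,-130,0,0,0],[0,0,-170,0,0,0],[0,0,-210,0,0,0],[0,0,-240,0,0,0],[0,0,-240,0,0,0]]]'

```text
clock: 29.85
eef_pos: [458.2, 353.4, 284.3]
tool_rot: [-3.131, 0.008, -1.549]
force: [0.9, 0.6, -0.1]
width: 69.3
```

```bash
python3 crate.py s21; python3 look.py 21b|head -8; python3 mv.py 621,-225,270,-0.36; cp pics/s21.png pics/x.png
python3 - <<'E'
import re
exec(open('flat.py').read().replace("grab('side',sys.argv[1])","dict(np.load('pics/s21.npz'))").split("a=cv2")[0])
E
```

```text
[281. 140.] 76.2 [526.8 351. ] [65.5 64.8] 1.9
[260. 142.] 76.4 [453.4 349.8] [62.1 65.9] 88.1
bench
(334, 287, np.float64(72.4), array([ 620.2, -225.6]), array([69.3, 57.6]), 70.6)
(212, 294, np.float64(60.3), array([ 295.1, -209.7]), array([41.7, 60.2]), 68.7)
(364, 316, np.float64(84.0), array([ 679.8, -312.2]), array([ 8.7, 47.6]), 12.9)
(280, 335, np.float64(72.5), array([ 466.2, -341.3]), array([66.1, 58.9]), 0.2)
(231, 334, np.float64(60.2), array([ 345.4, -324.9]), array([60.2, 42.2]), 21.5)
(325, 337, np.float64(60.6), array([ 578. , -355.9]), array([41.1, 60.1]), 55.6)
(240, 393, np.float64(54.4), array([ 363.9, -470.2]), array([14.4, 25.7]), 24.6)
t 29.95 tcp [455.7 351.2 278.6] rpy [-3.139e+00  2.000e-03 -1.549e+00] F [-0.5  0.3  0.2] w 68.9
621,-225,270,-0.36 -> [580, -153, 8] [-0.2, 0.0, -68.1] min rows 14.4
250 41 angle -0.008 [410. -72. 148.] [416.  68. 159.]
262 40 angle -0.011 [442. -72. 150.] [451.  67. 157.]
322 43 angle 0.009 [603. -87. 151.] [624.  61. 159.]
336 42 angle 0.007 [640. -88. 150.] [665.  57. 160.]
345 42 angle 0.006 [664. -89. 151.] [692.  59. 157.]
```

View pics/s21.png

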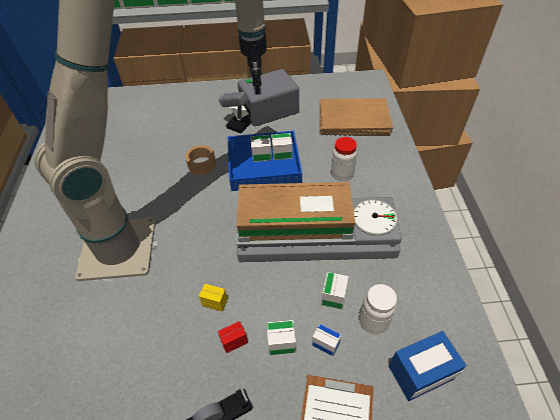

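Packs 1 and 2 stand in the crate at (281,147) and (261,149), and the lid measures flat to about 0.01 rad. Next is the large pack at (334,287).

arm_command --claw 0.76 --rows '[[[20,-5,-5,0,0,-3],[58,-15,-5,0,0,-8],[96,-25,-5,0,0,-13],[134,-35,-5,0,0,-18],[172,-45,-5,0,0,-23],[210,-55,-5,0,0,-28],[248,-65,-5,0,0,-33],[286,-75,-5,0,0,-38],[324,-85,-5,0,0,-43],[362,-95,-5,0,0,-48],[400,-105,-5,0,0,-53],[438,-115,-5,0,0,-58],[476,-125,0,0,0,-63],[514,-135,15,0,0,-68.1],[552,-146,45,0,0,-68.6],[575,-152,80,0,0,-69],[580,-153,115,0,0,-69],[580,-153,145,0,0,-69],[580,-153,160,0,0,-69],[580,-153,160,0,0,-69]]]'

```text
clock: 31.62
eef_pos: [615.8, -224.6, 110.2]
tool_rot: [3.141, 0.013, -0.345]
force: [-1.0, 1.6, 0.2]
width: 75.1
```

arm_command --rows '[[[0,0,0,0,0,0],[0,0,0,0,0,0]]]'

```text
clock: 31.78
eef_pos: [621.2, -225.3, 117.8]
tool_rot: [-3.141, -0.001, -0.344]
force: [0.1, 0.3, -0.2]
width: 75.2
```

```bash
python3 look.py 22|head -8; python3 mv.py 621,-225.5,30,-0.34
```

```text
bench
(334, 287, np.float64(72.4), array([ 620.3, -225.2]), array([69.4, 57.6]), 70.6)
(212, 294, np.float64(60.5), array([ 294.8, -209.9]), array([41.4, 59.8]), 69.7)
(364, 316, np.float64(84.4), array([ 679.4, -313.1]), array([ 8.6, 48.7]), 11.9)
(280, 335, np.float64(72.4), array([ 466.1, -341.1]), array([65.9, 59.9]), 0.3)
(231, 334, np.float64(60.5), array([ 345.3, -325.3]), array([60. , 40.7]), 21.1)
(325, 337, np.float64(60.2), array([ 577.9, -355.8]), array([40.6, 60.3]), 56.4)
(239, 393, np.float64(55.1), array([ 363.5, -470.6]), array([15.5, 24.1]), 24.7)
t 31.83 tcp [ 621.7 -225.5  118.6] rpy [-3.141e+00 -2.000e-03 -3.440e-01] F [0.7 0.2 0.2] w 75.4
621,-225.5,30,-0.34 -> [-1, 0, 89] [-0.0, -0.1, -0.3] min rows 2.1
```

View pics/s22.png

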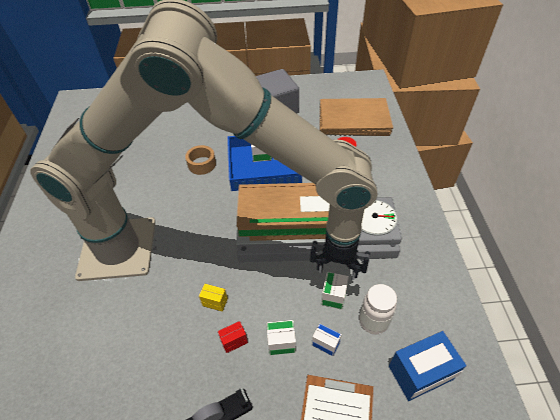

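The open jaws straddle the pack at (334,287), with the jar clear at (378,308). Going down.

arm_command --rows '[[[0,0,20,0,0,0],[0,0,45,0,0,0],[0,0,68,0,0,0],[0,0,82,0,0,0],[0,0,88,0,0,0],[0,0,88,0,0,0],[0,0,88,0,0,0]]]'

```text
clock: 32.42
eef_pos: [621.7, -225.8, 30.5]
tool_rot: [-3.141, -0.002, -0.345]
force: [0.3, -0.5, 0.8]
width: 75.4
```

arm_command --claw -1 --rows '[[[0,0,0,0,0,0],[0,0,0,0,0,0],[0,0,0,0,0,0],[0,0,0,0,0,0],[0,0,0,0,0,0],[0,0,0,0,0,0],[0,0,-20,0,0,0],[0,0,-55,0,0,0],[0,0,-95,0,0,0],[0,0,-135,0,0,0],[0,0,-175,0,0,0],[0,0,-215,0,0,0],[0,0,-250,0,0,0],[0,0,-250,0,0,0]]]'

```text
clock: 33.58
eef_pos: [624.7, -226.4, 288.2]
tool_rot: [-3.141, -0.015, -0.345]
force: [1.4, -0.0, -0.5]
width: 57.8
```

```bash
python3 mv.py 528,258,285,-1.55 ; python3 look.py 23 |head -9
```

```text
t 33.58 tcp [ 624.7 -226.4  288.2] rpy [-3.141 -0.015 -0.345] F [ 1.4 -0.  -0.5] w 57.8
528,258,285,-1.55 -> [-255, -423, 0] [-0.6, -0.7, 69.0] min rows 11.8
bench
(212, 294, np.float64(60.2), array([ 295. , -209.7]), array([42.8, 60.2]), 68.8)
(364, 316, np.float64(84.3), array([ 679.5, -312.3]), array([ 9. , 48.7]), 11.7)
(280, 335, np.float64(72.3), array([ 466.2, -341.7]), array([59.6, 66. ]), 89.8)
(231, 334, np.float64(60.6), array([ 345.6, -325.5]), array([60. , 41.5]), 21.9)
(325, 337, np.float64(60.3), array([ 577.9, -355.7]), array([41.5, 60.5]), 56.4)
(239, 393, np.float64(55.2), array([ 363.4, -470.5]), array([15.3, 25.2]), 24.6)
crate
(280, 140, np.float64(78.6), array([527., 350.]), array([65.3, 65.7]), 2.2)
```

View pics/s23.png

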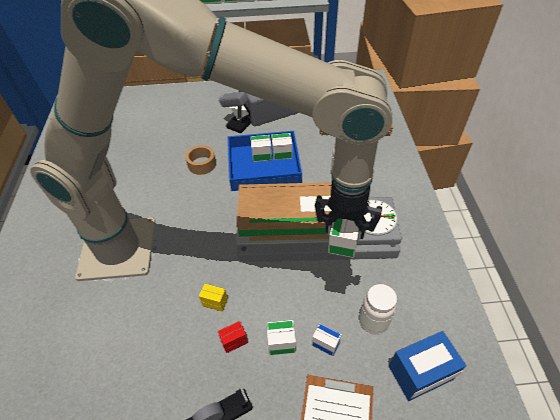

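The pack is held at (343,238). Carrying it to the near row of the crate.

arm_command --rows '[[[-10,-17,0,0,0,3],[-28,-47,0,0,0,8],[-48,-80,0,0,0,13],[-68,-113,0,0,0,18],[-88,-146,0,0,0,23],[-108,-179,0,0,0,28],[-128,-212,0,0,0,33],[-148,-245,0,0,0,38],[-168,-279,0,0,0,43],[-188,-312,0,0,0,49],[-208,-345,0,0,0,55],[-228,-378,0,0,0,61],[-248,-411,5,0,0,67],[-255,-423,30,0,0,69],[-255,-423,60,0,0,69],[-255,-423,90,0,0,69],[-255,-423,115,0,0,69],[-255,-423,115,0,0,69],[-255,-423,115,0,0,69]]]'

```text
clock: 35.22
eef_pos: [522.0, 257.6, 162.3]
tool_rot: [3.137, -0.003, -1.549]
force: [-0.7, 0.1, -2.0]
width: 57.0
```

```bash
python3 mv.py 528,258,37,-1.55 ; python3 crate.py s24
```

```text
t 35.22 tcp [522.  257.6 162.3] rpy [ 3.137e+00 -3.000e-03 -1.549e+00] F [-0.7  0.1 -2. ] w 57.0
528,258,37,-1.55 -> [-1, -7, 125] [0.3, -0.2, 0.0] min rows 3.0
[262. 139.] 76.2 [462.9 366.7] [66.4 55.6] 86.0
```

View pics/s24.png

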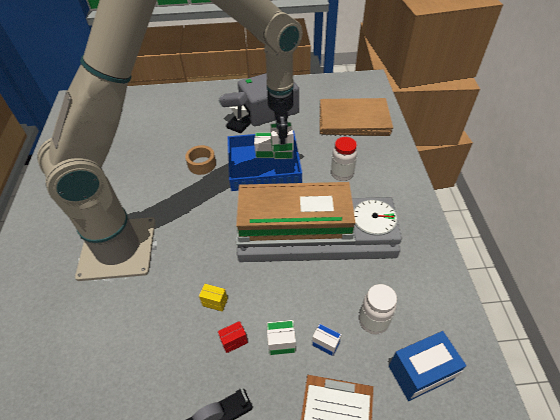

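arm_command --rows '[[[0,-3,25,0,0,0],[0,-3,55,0,0,0],[0,-3,85,0,0,0],[0,-3,105,0,0,0],[0,-3,115,0,0,0],[0,-3,115,0,0,0],[0,-3,115,0,0,0]]]'

```text
clock: 35.85
eef_pos: [527.9, 259.2, 50.6]
tool_rot: [-3.14, 0.001, -1.549]
force: [0.9, -0.2, -1.7]
width: 57.1
```

```bash
python3 mv.py 528,258,37,-1.55
```

```text
t 35.85 tcp [527.9 259.2  50.6] rpy [-3.140e+00  1.000e-03 -1.549e+00] F [ 0.9 -0.2 -1.7] w 57.1
528,258,37,-1.55 -> [1, 0, 14] [-0.1, 0.1, 0.0] min rows 0.3
```

arm_command --rows '[[[1,0,7,0,0,0],[1,0,13,0,0,0],[1,0,13,0,0,0],[1,0,13,0,0,0]]]'

```text
clock: 36.18
eef_pos: [528.3, 258.3, 37.4]
tool_rot: [-3.138, 0.001, -1.549]
force: [1.3, -0.2, 1.3]
width: 57.6
```

arm_command --claw 0.62 --rows '[[[0,0,0,0,0,0],[0,0,0,0,0,0],[0,0,0,0,0,0],[0,0,0,0,0,0],[0,0,-20,0,0,0],[0,0,-50,0,0,0],[0,0,-90,0,0,0],[0,0,-130,0,0,0],[0,0,-170,0,0,0],[0,0,-210,0,0,0],[0,0,-240,0,0,0],[0,0,-240,0,0,0]]]'

```text
clock: 37.18
eef_pos: [530.0, 259.5, 283.4]
tool_rot: [-3.13, 0.006, -1.549]
force: [1.6, 0.7, -0.5]
width: 68.8
```

```bash
python3 crate.py s25; python3 look.py 25b|head -6; python3 mv.py 467,-342,275,-1.571
```

```text
[273. 139.] 76.3 [499.4 360.4] [ 68.4 130.4] 81.7
[284. 159.] 76.4 [527.9 256.8] [65.6 63.5] 2.5
bench
(212, 294, np.float64(60.4), array([ 294.8, -209.7]), array([41.4, 61.6]), 66.5)
(364, 316, np.float64(83.6), array([ 679.8, -313.1]), array([ 8.3, 49.1]), 12.2)
(280, 335, np.float64(72.1), array([ 466.1, -341. ]), array([66. , 60.2]), 0.3)
(231, 334, np.float64(60.6), array([ 345.3, -325.2]), array([60. , 41.5]), 21.1)
(325, 337, np.float64(60.5), array([ 578.1, -355.6]), array([40.8, 60.1]), 55.9)
t 37.28 tcp [527.2 257.9 277.6] rpy [-3.139e+00  1.000e-03 -1.549e+00] F [ 0.1  0.2 -0.7] w 69.2
467,-342,275,-1.571 -> [598, 73, 2] [-0.1, 0.1, 1.2] min rows 14.5
```

View pics/s25.png

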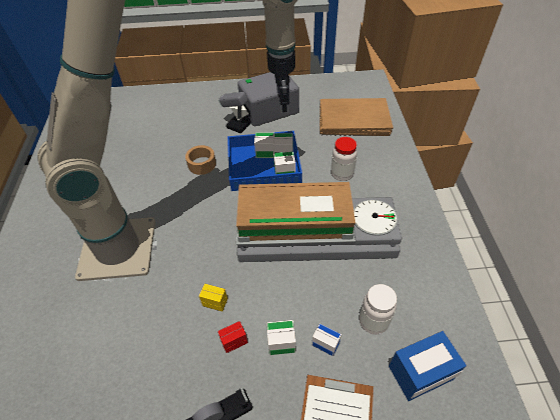

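Three large packs are in the crate. Next is the large pack at (280,335).

arm_command --claw 0.76 --rows '[[[20,2,0,0,0,0],[58,7,0,0,0,0],[98,12,0,0,0,0],[138,17,0,0,0,0],[178,22,0,0,0,0],[218,27,0,0,0,0],[258,32,0,0,0,0],[298,37,0,0,0,0],[338,42,0,0,0,0],[378,47,0,0,0,0],[418,52,0,0,0,0],[458,57,2,0,0,1.2],[498,62,10,0,0,1.2],[535,66,25,0,0,1.2],[568,70,50,0,0,1.2],[590,72,80,0,0,1.2],[598,73,115,0,0,1.2],[598,73,145,0,0,1.2],[598,73,160,0,0,1.2],[598,73,160,0,0,1.2]]]'

```text
clock: 38.95
eef_pos: [462.6, -339.3, 110.6]
tool_rot: [3.132, 0.007, -1.571]
force: [-0.0, 0.1, 0.2]
width: 75.3
```

arm_command --rows '[[[0,0,0,0,0,0],[0,0,0,0,0,0]]]'

```text
clock: 39.12
eef_pos: [466.9, -341.7, 116.5]
tool_rot: [-3.142, -0.0, -1.57]
force: [0.4, -0.1, 0.4]
width: 75.1
```

```bash
python3 look.py 26|head -8; python3 mv.py 467,-342,30,-1.571
```

```text
bench
(212, 294, np.float64(60.7), array([ 294.8, -208.9]), array([43.3, 60.4]), 69.8)
(364, 316, np.float64(83.6), array([ 679.4, -313.1]), array([ 8.5, 47.6]), 12.6)
(280, 337, np.float64(72.1), array([ 466.1, -341.7]), array([60.2, 65.8]), 89.8)
(231, 334, np.float64(60.5), array([ 345.2, -325. ]), array([60. , 42.3]), 21.3)
(325, 337, np.float64(60.5), array([ 578. , -355.8]), array([41.4, 59.7]), 55.8)
(239, 393, np.float64(55.3), array([ 363.9, -470.7]), array([15.6, 25.5]), 22.2)
crate
t 39.17 tcp [ 467.3 -341.9  117.2] rpy [-3.14e+00 -1.00e-03 -1.57e+00] F [ 0.1  0.3 -0. ] w 75.1
467,-342,30,-1.571 -> [0, 0, 87] [-0.1, -0.1, 0.1] min rows 2.1
```

View pics/s26.png

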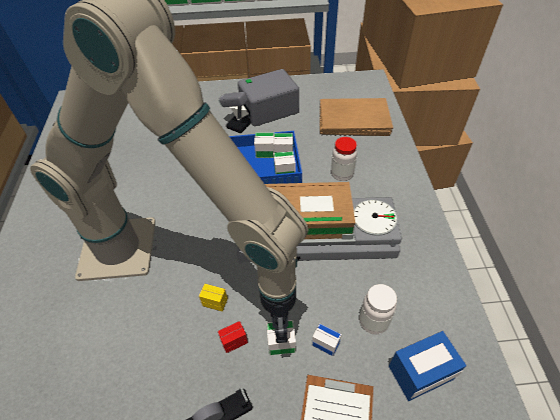

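The gripper is over the pack at (280,337) and aligned with it. Going down.

arm_command --rows '[[[0,0,20,0,0,0],[0,0,45,0,0,0],[0,0,68,0,0,0],[0,0,82,0,0,0],[0,0,86,0,0,0],[0,0,86,0,0,0],[0,0,86,0,0,0]]]'

```text
clock: 39.75
eef_pos: [467.6, -342.3, 31.6]
tool_rot: [-3.14, -0.001, -1.57]
force: [0.3, -0.2, 0.2]
width: 75.1
```

arm_command --claw -1 --rows '[[[0,0,0,0,0,0],[0,0,0,0,0,0],[0,0,0,0,0,0],[0,0,0,0,0,0],[0,0,0,0,0,0],[0,0,0,0,0,0],[0,0,-20,0,0,0],[0,0,-55,0,0,0],[0,0,-95,0,0,0],[0,0,-135,0,0,0],[0,0,-175,0,0,0],[0,0,-215,0,0,0],[0,0,-250,0,0,0],[0,0,-250,0,0,0]]]'

```text
clock: 40.92
eef_pos: [470.0, -344.2, 288.7]
tool_rot: [-3.129, -0.008, -1.571]
force: [1.8, -0.4, -1.8]
width: 56.8
```

```bash
python3 mv.py 456,258,285,-1.55 ; python3 look.py 27 |head -9
```

```text
t 40.92 tcp [ 470.  -344.2  288.7] rpy [-3.129 -0.008 -1.571] F [ 1.8 -0.4 -1.8] w 56.8
456,258,285,-1.55 -> [-602, 14, -2] [-0.7, -0.5, -1.2] min rows 14.4
bench
(212, 294, np.float64(60.4), array([ 295.3, -209.4]), array([41.7, 60.3]), 69.0)
(364, 316, np.float64(83.1), array([ 679.7, -312.4]), array([ 8.8, 47. ]), 13.3)
(231, 334, np.float64(60.2), array([ 345.2, -324.8]), array([60. , 42.4]), 21.0)
(325, 337, np.float64(60.4), array([ 578., -356.]), array([41.5, 60.1]), 56.4)
(240, 393, np.float64(55.2), array([ 363.8, -471.3]), array([15.5, 24.9]), 24.5)
crate
```

View pics/s27.png

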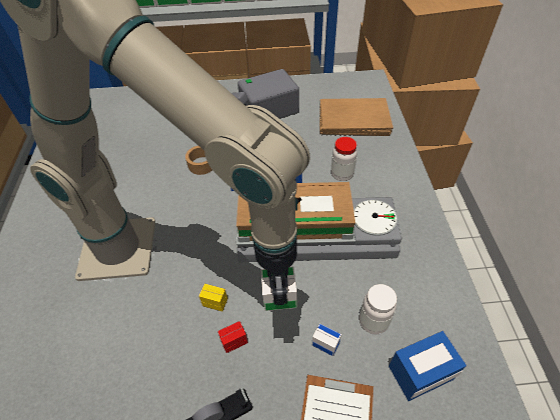

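The pack is held at (280,290). Carrying it to (456,258) in the crate.

arm_command --rows '[[[-20,0,-5,0,0,0],[-55,1,-5,0,0,0],[-95,2,-5,0,0,0],[-135,3,-5,0,0,0],[-175,4,-5,0,0,0],[-215,5,-5,0,0,0],[-255,6,-5,0,0,0],[-295,7,-5,0,0,0],[-335,8,-5,0,0,0],[-375,9,-5,0,0,0],[-415,10,-5,0,0,-1.2],[-455,11,-5,0,0,-1.2],[-495,12,-5,0,0,-1.2],[-535,13,-5,0,0,-1.2],[-570,14,-5,0,0,-1.2],[-595,14,10,0,0,-1.2],[-602,14,45,0,0,-1.2],[-602,14,80,0,0,-1.2],[-602,14,105,0,0,-1.2],[-602,14,115,0,0,-1.2]]]'

```text
clock: 42.63
eef_pos: [448.8, 258.3, 160.8]
tool_rot: [3.134, -0.005, -1.548]
force: [-0.5, -0.6, -3.8]
width: 57.3
```

arm_command --rows '[[[0,0,0,0,0,0],[0,0,0,0,0,0]]]'

```text
clock: 42.8
eef_pos: [452.2, 260.1, 165.3]
tool_rot: [3.141, -0.0, -1.549]
force: [0.9, -0.1, -2.5]
width: 57.4
```

```bash
python3 mv.py 456,258,45,-1.55 456,258,37,-1.55; python3 crate.py s28
```

```text
t 42.8 tcp [452.2 260.1 165.3] rpy [ 3.141 -0.    -1.549] F [ 0.9 -0.1 -2.5] w 57.4
456,258,45,-1.55 -> [2, -4, 120] [0.0, -0.0, 0.0] min rows 2.9
456,258,37,-1.55 -> [2, -4, 128] [0.0, -0.0, 0.0] min rows 3.1
[280. 139.] 76.2 [524.2 356.7] [68.3 77.9] 84.1
[284. 159.] 76.5 [528.1 258. ] [65.9 65.4] 1.8
```

View pics/s28.png

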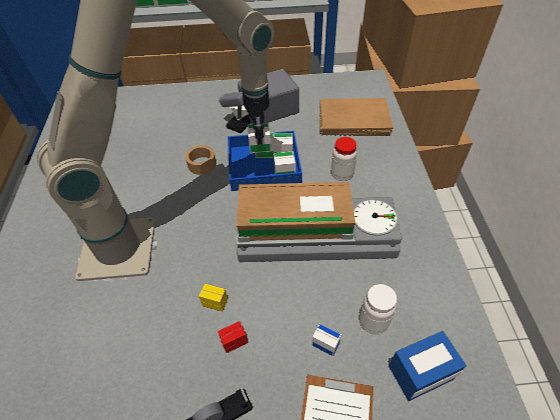

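arm_command --rows '[[[2,-2,25,0,0,0],[2,-2,55,0,0,0],[2,-2,85,0,0,0],[2,-2,105,0,0,0],[2,-2,118,0,0,0],[2,-2,118,0,0,0],[2,-2,118,0,0,0]]]'

```text
clock: 43.43
eef_pos: [455.4, 258.8, 48.4]
tool_rot: [-3.14, 0.001, -1.55]
force: [1.0, -0.5, -2.6]
width: 57.5
```

```bash
python3 mv.py 455,258,37,-1.55
```

```text
t 43.43 tcp [455.4 258.8  48.4] rpy [-3.14e+00  1.00e-03 -1.55e+00] F [ 1.  -0.5 -2.6] w 57.5
455,258,37,-1.55 -> [1, 0, 11] [-0.1, 0.1, 0.0] min rows 0.3
```

arm_command --rows '[[[1,0,6,0,0,0],[1,0,11,0,0,0],[1,0,11,0,0,0],[1,0,11,0,0,0]]]'

```text
clock: 43.77
eef_pos: [456.1, 258.2, 38.0]
tool_rot: [-3.138, 0.002, -1.55]
force: [0.4, 0.4, 4.6]
width: 57.6
```

arm_command --claw 0.62 --rows '[[[0,0,0,0,0,0],[0,0,0,0,0,0],[0,0,0,0,0,0],[0,0,0,0,0,0],[0,0,-20,0,0,0],[0,0,-50,0,0,0],[0,0,-90,0,0,0],[0,0,-130,0,0,0],[0,0,-170,0,0,0],[0,0,-210,0,0,0],[0,0,-240,0,0,0],[0,0,-240,0,0,0]]]'

```text
clock: 44.77
eef_pos: [457.5, 259.4, 282.8]
tool_rot: [-3.131, 0.006, -1.549]
force: [1.3, -0.0, -0.2]
width: 69.6
```

```bash
python3 crate.py s29; python3 look.py 29b|head -6; python3 mv.py 579,-356,275,-0.6
```

```text
[273. 139.] 76.1 [499.5 361. ] [ 70.9 131.6] 79.6
[284. 159.] 76.3 [527.9 257.9] [65.5 62.7] 2.1
[262. 161.] 76.5 [454.8 259.1] [65.4 67. ] 0.7
bench
(212, 294, np.float64(60.3), array([ 295.2, -210.4]), array([41.4, 60.1]), 67.9)
(364, 316, np.float64(83.1), array([ 680.1, -312.4]), array([ 8.4, 47.4]), 13.6)
(231, 334, np.float64(60.3), array([ 345.3, -325.2]), array([60.3, 42.5]), 19.9)
(325, 337, np.float64(60.5), array([ 578.3, -355.7]), array([41.8, 60.1]), 56.1)
(240, 393, np.float64(54.1), array([ 363.6, -470.9]), array([15.4, 25.3]), 25.2)
t 44.87 tcp [454.8 257.5 277.4] rpy [-3.139e+00  1.000e-03 -1.549e+00] F [ 0.3 -0.7 -0. ] w 69.1
579,-356,275,-0.6 -> [616, -111, 2] [-0.2, -0.0, -54.4] min rows 15.0
```

View pics/s29.png

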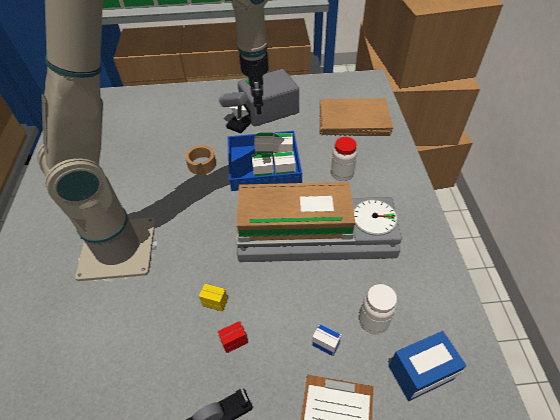

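Four large packs are in the crate. The last pack left is the small blue-banded one at (325,337); red and yellow stay where they are.

```bash
python3 mv.py 579,-356,275,-2.165;python3 - <<'E'
import cv2
a=cv2.imread('pics/s29.png'); cv2.imwrite('pics/s29c.png',cv2.resize(a[265:405,190:410],None,fx=3.5,fy=3.5,interpolation=cv2.INTER_CUBIC))
E
```

```text
t 44.87 tcp [454.8 257.5 277.4] rpy [-3.139e+00  1.000e-03 -1.549e+00] F [ 0.3 -0.7 -0. ] w 69.1
579,-356,275,-2.165 -> [616, -111, 2] [-0.1, 0.1, 35.3] min rows 15.0
```

View pics/s29c.png

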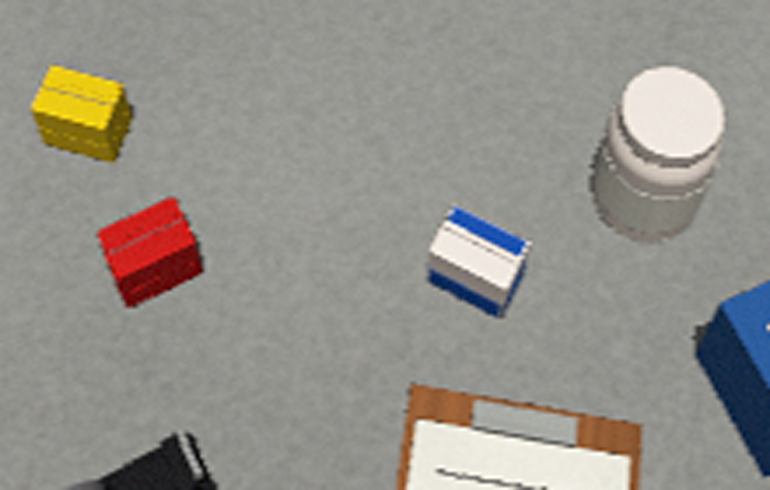

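arm_command --claw 0.5 --rows '[[[20,-4,0,0,0,1],[58,-10,0,0,0,3],[97,-17,0,0,0,5],[136,-24,0,0,0,7],[175,-31,0,0,0,9],[214,-38,0,0,0,11],[253,-45,0,0,0,13],[292,-52,0,0,0,15],[331,-59,0,0,0,18],[370,-66,0,0,0,21],[409,-73,0,0,0,24],[448,-80,0,0,0,27],[487,-87,0,0,0,30],[526,-95,5,0,0,33],[562,-101,20,0,0,35.3],[592,-107,45,0,0,35.3],[612,-110,80,0,0,35.3],[616,-111,115,0,0,35.3],[616,-111,150,0,0,35.3],[616,-111,165,0,0,35.3]]]'

```text
clock: 46.53
eef_pos: [573.9, -354.4, 103.3]
tool_rot: [3.129, -0.001, -2.167]
force: [-1.3, 0.9, -1.2]
width: 63.7
```

arm_command --rows '[[[0,0,0,0,0,0],[0,0,0,0,0,0],[0,0,0,0,0,0]]]'

```text
clock: 46.78
eef_pos: [579.0, -356.4, 111.7]
tool_rot: [-3.141, -0.0, -2.165]
force: [-0.4, -0.6, 0.4]
width: 64.2
```

```bash
python3 look.py 30|head -8; python3 mv.py 579,-356,21,-2.165
```

```text
bench
(212, 294, np.float64(60.4), array([ 295.3, -209.7]), array([40.6, 60.8]), 67.2)
(364, 316, np.float64(82.5), array([ 679.8, -312.6]), array([ 8.6, 45.8]), 14.7)
(231, 334, np.float64(60.5), array([ 345.3, -325.5]), array([59.8, 42. ]), 20.7)
(329, 340, np.float64(60.0), array([ 579.8, -357.3]), array([40.2, 55.7]), 56.5)
(240, 393, np.float64(54.4), array([ 363.5, -470.6]), array([15.4, 26.5]), 25.4)
crate
(286, 137, np.float64(78.6), array([539.9, 352.8]), array([61.5, 45.7]), 84.3)
t 46.83 tcp [ 579.6 -356.6  112.6] rpy [-3.139  0.    -2.165] F [-0.2  0.1  0.4] w 64.0
579,-356,21,-2.165 -> [0, 1, 92] [-0.1, 0.0, -0.0] min rows 2.2
```

View pics/s30.png

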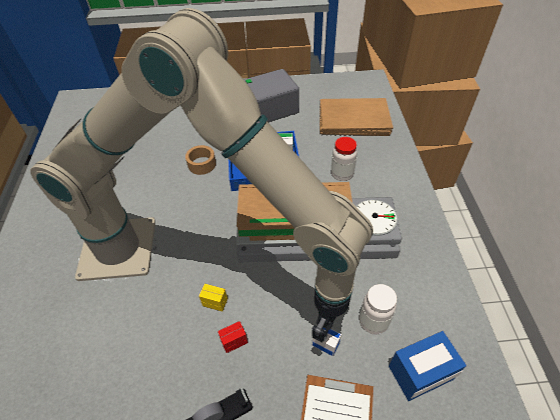

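The gripper straddles the small pack at (326,340). Going down and gripping.

arm_command --rows '[[[0,1,20,0,0,0],[0,1,45,0,0,0],[0,1,70,0,0,0],[0,1,84,0,0,0],[0,1,91,0,0,0],[0,1,91,0,0,0],[0,1,91,0,0,0]]]'

```text
clock: 47.42
eef_pos: [578.6, -356.1, 21.5]
tool_rot: [-3.14, 0.0, -2.165]
force: [0.5, 0.2, 0.6]
width: 64.0
```

arm_command --claw -1 --rows '[[[0,0,0,0,0,0],[0,0,0,0,0,0],[0,0,0,0,0,0],[0,0,0,0,0,0],[0,0,0,0,0,0],[0,0,0,0,0,0],[0,0,0,0,0,0],[0,0,-20,0,0,0],[0,0,-55,0,0,0],[0,0,-95,0,0,0],[0,0,-135,0,0,0],[0,0,-175,0,0,0],[0,0,-215,0,0,0],[0,0,-250,0,0,0],[0,0,-250,0,0,0]]]'

```text
clock: 48.67
eef_pos: [581.3, -358.0, 279.4]
tool_rot: [-3.127, 0.001, -2.166]
force: [2.0, -0.6, 0.0]
width: 39.3
```

```bash
python3 mv.py 385,300,285,-1.55 ; python3 look.py 31 |head -9
```

```text
t 48.67 tcp [ 581.3 -358.   279.4] rpy [-3.127e+00  1.000e-03 -2.166e+00] F [ 2.  -0.6  0. ] w 39.3
385,300,285,-1.55 -> [-435, 531, -13] [-0.9, -0.2, -35.3] min rows 16.5
bench
(212, 294, np.float64(60.3), array([ 295.2, -209.3]), array([42.5, 60.2]), 68.9)
(364, 316, np.float64(83.9), array([ 679.7, -313.8]), array([ 8.1, 48. ]), 13.4)
(231, 334, np.float64(60.5), array([ 345.2, -325.2]), array([59.8, 41. ]), 20.5)
(240, 393, np.float64(54.8), array([ 363.4, -470.2]), array([15.6, 25.6]), 23.6)
crate
(261, 160, np.float64(78.7), array([456. , 256.2]), array([62.5, 65.8]), 87.9)
(278, 162, np.float64(77.6), array([512.6, 253.9]), array([34.7, 54.7]), 3.0)
```

View pics/s31.png

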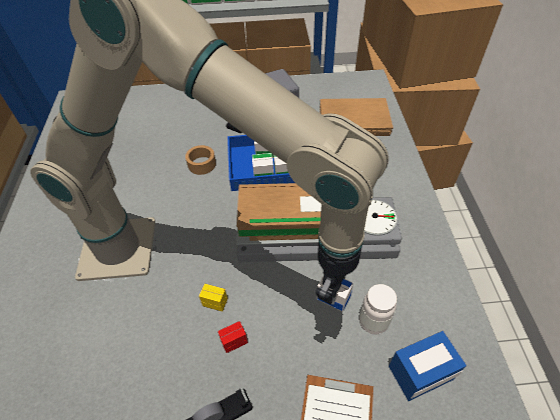

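The small pack is held at (342,292). Carrying it to the crate's free column.

arm_command --rows '[[[-13,16,-8,0,0,-1],[-37,45,-10,0,0,-3],[-62,76,-10,0,0,-5],[-87,106,-10,0,0,-7],[-112,137,-10,0,0,-9],[-137,167,-10,0,0,-11],[-162,198,-10,0,0,-13],[-187,228,-10,0,0,-15],[-212,259,-10,0,0,-17],[-237,289,-10,0,0,-19],[-262,320,-10,0,0,-21],[-287,350,-10,0,0,-23],[-312,381,-10,0,0,-25],[-337,411,-10,0,0,-27],[-362,442,-10,0,0,-29],[-387,472,-10,0,0,-32],[-412,503,-10,0,0,-35.3],[-435,531,-5,0,0,-35.3],[-435,531,10,0,0,-35.3],[-435,531,10,0,0,-35.3]]]'

```text
clock: 50.38
eef_pos: [378.4, 303.0, 257.3]
tool_rot: [3.136, -0.003, -1.544]
force: [-0.3, -0.5, -2.5]
width: 39.9
```

arm_command --rows '[[[0,0,30,0,0,0],[0,0,65,0,0,0],[0,0,100,0,0,0],[0,0,120,0,0,0],[0,0,120,0,0,0],[0,0,120,0,0,0]]]'

```text
clock: 50.88
eef_pos: [381.2, 300.6, 139.7]
tool_rot: [3.139, -0.003, -1.551]
force: [-0.7, 0.1, -1.5]
width: 39.0
```

```bash
python3 mv.py 385,300,30,-1.55; python3 crate.py s32; python3 look.py 32b|head -9
```

```text
t 50.88 tcp [381.2 300.6 139.7] rpy [ 3.139e+00 -3.000e-03 -1.551e+00] F [-0.7  0.1 -1.5] w 39.0
385,300,30,-1.55 -> [0, -4, 110] [0.1, -0.2, -0.0] min rows 2.6
[273. 139.] 76.3 [499.5 359.4] [ 68.1 132.4] 79.6
[284. 159.] 76.3 [528.1 257.9] [66.  64.5] 3.0
[262. 161.] 76.2 [454.7 257.3] [67.3 62.9] 3.7
bench
(212, 294, np.float64(60.2), array([ 294.9, -210.2]), array([41.4, 60.6]), 67.3)
(364, 316, np.float64(83.7), array([ 680. , -313.3]), array([ 8.5, 48.9]), 13.2)
(231, 334, np.float64(60.4), array([ 345.6, -325.7]), array([59.9, 43.4]), 22.8)
(239, 393, np.float64(54.3), array([ 363.5, -470.5]), array([15.5, 25.2]), 24.4)
crate
(272, 139, np.float64(78.6), array([499.3, 359.1]), array([ 66.6, 131.4]), 80.4)
(283, 159, np.float64(78.5), array([528.1, 257.9]), array([66.2, 61. ]), 3.4)
(261, 160, np.float64(78.5), array([454.9, 256.7]), array([65.5, 64.9]), 0.7)
```

View pics/s32.png

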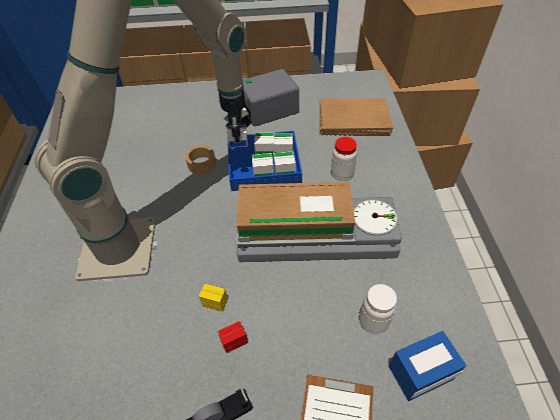

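arm_command --rows '[[[0,-1,25,0,0,0],[0,-2,55,0,0,0],[0,-2,80,0,0,0],[0,-2,94,0,0,0],[0,-2,100,0,0,0],[0,-2,100,0,0,0],[0,-2,100,0,0,0]]]'

```text
clock: 51.57
eef_pos: [384.5, 302.9, 41.6]
tool_rot: [-3.14, 0.001, -1.549]
force: [-1.0, 0.3, -1.5]
width: 39.5
```

```bash
python3 mv.py 384,300,29,-1.55
```

```text
t 51.57 tcp [384.5 302.9  41.6] rpy [-3.140e+00  1.000e-03 -1.549e+00] F [-1.   0.3 -1.5] w 39.5
384,300,29,-1.55 -> [3, 1, 13] [-0.1, 0.1, 0.0] min rows 0.3
```

arm_command --rows '[[[0,1,7,0,0,0],[0,1,12,0,0,0],[0,1,12,0,0,0],[0,1,12,0,0,0]]]'

```text
clock: 51.9
eef_pos: [382.6, 302.2, 28.4]
tool_rot: [-3.142, 0.0, -1.549]
force: [1.2, 0.7, -1.6]
width: 39.1
```

arm_command --claw 0.5 --rows '[[[0,0,0,0,0,0],[0,0,0,0,0,0],[0,0,0,0,0,0],[0,0,0,0,0,0],[0,0,-20,0,0,0],[0,0,-50,0,0,0],[0,0,-90,0,0,0],[0,0,-130,0,0,0],[0,0,-170,0,0,0],[0,0,-210,0,0,0],[0,0,-240,0,0,0],[0,0,-240,0,0,0],[0,0,-240,0,0,0],[0,0,-240,0,0,0],[0,0,-240,0,0,0],[0,0,-240,0,0,0]]]'

```text
clock: 53.23
eef_pos: [381.8, 301.6, 266.9]
tool_rot: [3.139, -0.002, -1.549]
force: [-0.4, -0.3, 0.2]
width: 64.3
```

```bash
python3 flat.py s33; python3 look.py 33b|head -9; sed -i 's/>63)/>56)/' crate.py; python3 crate.py s33d; python3 -c "
import cv2;a=cv2.imread('pics/s33.png');cv2.imwrite('pics/s33e.png',cv2.resize(a[120:270,210:410],None,fx=4,fy=4))
from h import *
grab('top','t33')"; python3 mv.py
```

```text
250 40 angle -0.01 [410. -72. 148.] [416.  62. 159.]
262 40 angle 0.004 [443. -75. 151.] [451.  67. 160.]
322 43 angle 0.001 [603. -87. 151.] [625.  63. 158.]
336 42 angle 0.009 [640. -89. 150.] [664.  56. 158.]
345 42 angle 0.003 [665. -89. 151.] [691.  57. 159.]
bench
(212, 294, np.float64(60.4), array([ 295.2, -210. ]), array([42. , 60.3]), 70.8)
(364, 316, np.float64(83.9), array([ 679.7, -313. ]), array([ 8. , 46.9]), 13.3)
(231, 334, np.float64(60.7), array([ 345.3, -325.4]), array([59.7, 42. ]), 21.3)
(240, 393, np.float64(54.7), array([ 363.5, -470.6]), array([15.6, 25.7]), 23.9)
crate
(272, 139, np.float64(78.8), array([499.5, 359.5]), array([ 69. , 131.2]), 80.3)
(240, 154, np.float64(67.3), array([382.2, 302.3]), array([58.6, 42. ]), 0.9)
(283, 159, np.float64(78.4), array([527.9, 257.6]), array([65.6, 63.1]), 1.6)
[273. 140.] 75.9 [499.3 358.7] [ 67.8 130.8] 81.4
[240. 155.] 64.6 [382.2 301.7] [59.3 44.4] 1.0
[284. 160.] 75.8 [528.2 258.9] [65.9 67.3] 2.1
[262. 161.] 76.0 [455.7 256.5] [63.  65.8] 88.6
t 53.43 tcp [382.3 302.  267.6] rpy [ 3.140e+00 -1.000e-03 -1.549e+00] F [-0.1  0.6 -0.7] w 64.3
```

View pics/s33e.png

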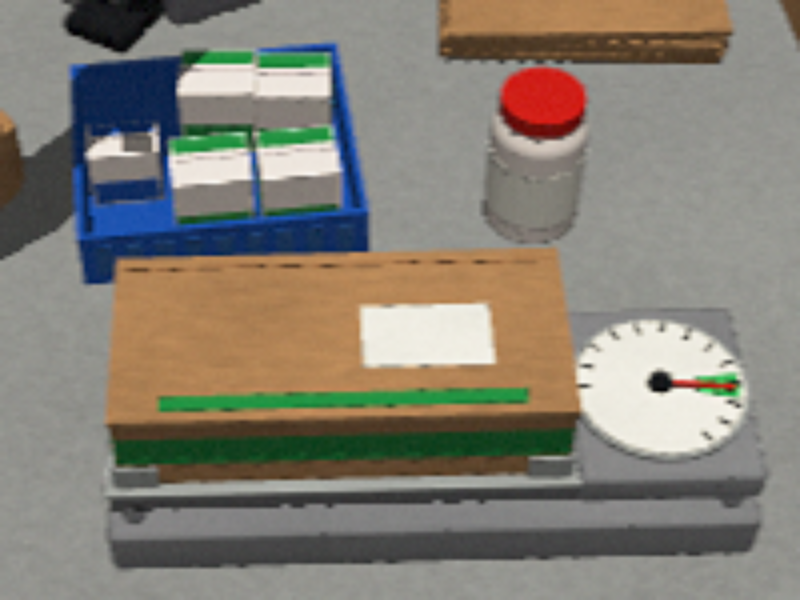

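View pics/t33.png

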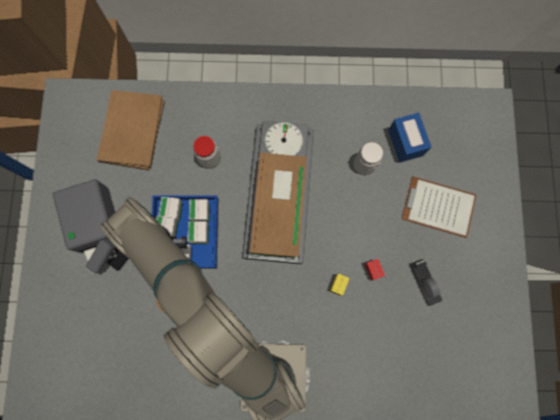

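The carton is shut and the pointer is in green at crop (700,383). Four large packs and one small lie flat in the crate, the bench is clear of packs, and the jars are in place. Handing in.

```bash
python3 -c "
from cell import order
print(order.finish_job())"
```

```text
the job is handed in; nothing more can be done
None
```

I finished the job and handed it in at about 53.5 s of the 210 s allowed. One force reading on the way (43.8 N) may have broken the 40 N limit on the arm and gripper body.

- **Lid opened:** I folded it back to about 2.11 rad.
- **Weighing:** I took one of the four large packs out of the carton and put in one small pack, so it holds three large and one small. The pointer came to rest in the green sector, and I left the scale untouched for over a second.
- **Lid shut:** I folded it back down. My last check had it within 0.01 rad of flat, with the pointer still in green.
- **Left-over packs:** Four large packs and one small stand on the floor of the blue crate. The last pictures show no packs on the bench. The jars and the red and yellow look-alikes look unmoved. The tape roll was behind the arm in the last top view, but I did not go near it.

**High force:** While I was folding the lid up, the gripper's linkage rode on the lid's edge and the wrist read 43.8 N. I backed off at once and finished the fold with the fingertip. That reading is over the 40 N limit, but I could not tell whether the fingers or the gripper body made the contact. A push of about 23 N also happened while I was opening the lid.

No other checks failed or disagreed, and the hand-in reported no verdict.

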